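# Undo the reel locknut and take off the spent label roll

### The arm

A 7-joint arm with a two-finger parallel gripper is mounted at the origin on the work surface. World frame = base frame: x ahead of the robot, y to its left, z up, the work surface at z = 0. Lengths are in m, angles in rad, forces in N, time in s.
With the tool pointing down it reaches from about 0.4 to 0.875 m from the base axis. Payload 19.3 kg.
Tool frame: the origin (TCP) lies between the finger pads; the fingertips stand bot.tcp_to_tips ahead of it and the grasp point (between the pads) lies 3 mm ahead of it (bot.tcp_to_tips is the distance from the TCP to the fingertips, in m); x points along the fingers, y is the direction in which the jaws open and shut, and the axes are right-handed (so a half turn about x gives the same grasp; the last joint's range is limited). The gripper opens to 85 mm and grips with 20 to 120 N. Pads are 22 mm wide; open, the fingers measure 114 mm over their backs; the gripper's body (76 mm by 85 mm) begins 54 mm behind the grasp point. The pads swing forward as they close: fully open they stand 13 mm farther back than shut.
Start: joints at [-1.353, 0.521, -0.036, 1.599, 0.021, 1.021, -0.113], TCP at [0.177, 0.599, 0.222] pointing down, gripper open.
Joint ranges: [-2.91, 2.91], [-0.3, 2.13], [-1.5, 1.42], [0.17, 2.43], [-1.26, 4.41], [0.16, 1.93], [-2.52, 2.52]. Speed limits (rad/s): [1.89, 1.89, 2.39, 2.39, 3.01, 3.01, 3.01].

### API

Orientations are given as [roll, pitch, yaw] about the fixed x, y, z axes, in that order (R = Rz(yaw) Ry(pitch) Rx(roll)).
In Python, from workcell import bot, eyes gives the robot as it stands. The module is installed in compiled form; this text tells all that it offers.
- The arm moves only by the tool step_arm, never from a script. Its argument "targets" is a list that holds one entry, the list of rows, each a list of 7 numbers: the shift along the tool's x, y, z in cm, then the turn, a rotation vector about the tool's x, y, z in rad, then the opening, from 0 (shut) to 1 (fully open). A call has 1 to 10 rows; each row is the pose to reach, as a shift and turn from the pose measured when the call began, along the tool's axes at that moment; what a row does not reach only later rows make up. A row lasts 1/10 s, in which the tool goes at most 50 mm and 8.59 degrees, less where a joint would pass 70% of its speed; a pose out of reach is approached as far as the arm can. A call with a gripper value outside its range is refused whole. The fingers move at their own pace and stop on an object; "grip_force" is the grip in N (left out, the last holds). Time passes only in rows, so rows that repeat a pose let the fingers close. It gives the time, the measured TCP pose, the force and the opening at its end, in the units of the state.
- bot.observe(): the state, without advancing time (a new reading comes with each control period).
- eyes.grab_frame(name): name is "side" or "top"; returns the picture (384x512x3 uint8, red, green, blue); there is no depth.
- eyes.get_calibration(name): a dict with "fx", "fy", "cx", "cy" (pixels), "k1" (the pictures are not rectified: a ray, as slopes to the right and down, at radius r is drawn at 1 + k1 r^2 times it, then the intrinsics apply), "camera_from_world" (4x4, takes a point from world to camera coordinates). Camera axes: x right, y down, z forward; pixel columns grow to the right and rows downward; lengths in m; the calibration is good to about 2 mm. A picture is of the moment at which its call begins. get_calibration takes no time and is no camera call.
- bot.job_done(): hands the job in, once; it reports no verdict.
The state is a dict: "clock": time; "qpos": joint angles; "qd": joint speeds; "joint_efforts": joint torques, N m; "position": TCP position; "tool_rot": TCP orientation; "force": force on the tool from outside, world axes, zero at the start; "moment": the same for the moment, N m; "grip_width": finger opening in m.
Only numpy, scipy, OpenCV 4.12 (cv2) and the standard library are available. Lean on these libraries where they do the work, as an engineer would, in place of code of your own. Each camera call takes 0.05 s, during which the arm holds its last target.

### The job

The label roll on the tube labeller is used up: take it off. The spindle turns freely, so first slip the large open-ended spanner onto the two flats at its foot, swing the handle down against the rest stud and let it lie there; then turn the wing locknut counterclockwise to its open stop and slide the roll up off the spindle. Stand the roll on its end in the aluminium tray, leave the spanner on the flats for the new roll, and do not disturb the other things on the bench.

Things in the scene. Friction and masses are not known exactly. Their poses are not given: they have to be found in the camera images.
- labeller: Tube labeller, fixed upright on the bench: white, 250 mm deep (x), 338 wide (y); its black deck slopes 24 degrees, low edge to -x. Origin on the bench; the spindle's axis meets the deck 120 mm straight above it. In this frame: up-slope (0.9135, 0, 0.4067), left (0, 1, 0), off the deck = along the spindle (-0.4067, 0, 0.9135). Deck: 130 mm up and down slope, 180 left, 150 right of the spindle.
- flats (a point): On the spindle's axis, 5 mm above the deck, turns with it; z off the deck. The spindle's steel foot, 0 to 18 mm above the deck under a 62 mm platter, has two flats 27 mm apart (across x), 34 mm long (along y). At spindle = 0, x is up-slope, y left. Slide the spanner on towards -y, handle towards +y, lying on the deck, which is clear there but for the rest stud.
- spindle (a joint): Turn of the whole spindle (foot, platter, hub, nut), rad, counterclockwise from above positive. Endless, lightly braked (0.03 N m), less than the nut's friction (0.13 N m): turning the nut alone only spins the spindle. Starts at -0.45 to -0.1. The spanner has about 0.09 rad play on the flats.
- spindle_top (a point): Top end of the spindle's 10 mm stem, 122 mm above the deck; turns with the spindle. Along the axis above the deck: platter top 24, roll 24 to 84, jaw lips 85 to 90, nut skirt 90 to 96, wing bar 96 to 118 mm. Two guide rollers and a print head stand right of and up-slope from the spindle, at most 62 mm high, at least 80 mm from its axis.
- locknut (a joint): Turn of the wing locknut on the spindle, rad: 0 = tight, counterclockwise from above loosens, 1.2 = open stop. It does not rise. Its cam holds three lipped jaws out over the roll's core: tight they reach 4 mm over it; from about 0.8 on they have sprung in clear of the 50 mm bore. It stays where it is left.
- wing (a point): Centre of the locknut's wing bar, on the axis 107 mm above the deck; turns with nut and spindle. Steel bar 42 mm long (x), 12 thick (y), 22 high (z = axis). Its x bears -0.6 + spindle + locknut rad from up-slope.
- rest_stud (a point): On the rest stud's axis, 5 mm above the deck: rubber-sleeved upright stud, 14 mm diameter, 24 high, on the deck 145 mm left of the spindle's axis and 24 mm down-slope. The fitted spanner's handle bears on its up-slope side, which stops the spindle turning counterclockwise.
- spanner: Large open-ended spanner, steel, 199 mm long, 10 thick, 220 g, flat on the bench left of the labeller. Origin: underside, middle of the jaw, where the spindle's axis comes when fully on. x out of the open jaw, handle to -x, z up. Jaw gap 30 mm, bottom at x = -18, prongs to +26, flared at the tips, head 54 wide; handle 20 wide, x = -38 to -173.
- jaw (a point): Middle of the spanner's jaw, 5 mm above its underside (the body's origin at half thickness). On the flats it coincides with point flats.
- handle (a point): On the spanner's handle, 95 mm from the jaw's middle: a good place to grip it, at half thickness.
- handle_end (a point): On the spanner's handle centre line, 145 mm from the jaw's middle, at half thickness: this part bears on the rest stud, and is then 17 mm from the point rest_stud.
- small_spanner: A smaller open-ended spanner, 139 mm long, jaw gap 22 mm, too small for the flats: leave it. Lies beside the large one, on either side. Origin as for the large one.
- roll: The used-up label roll on the spindle: 64 mm outside diameter, 60 high, bore 50 over a 47 mm hub, about 120 g, white paper on a brown core. Origin at the centre of its lower end, z along its axis. It must rise 98 mm along the spindle to be clear of the stem.
- tray: Shallow open aluminium tray, 170 mm (x) by 150 mm (y), 22 mm high, walls and floor 4 mm, fixed on the bench to the right. Origin at the centre of its underside. Empty.
- new_roll: A full label roll, 92 mm diameter, 60 mm high, standing on the bench. Bystander. Origin under its centre.
- tube_rack: Teal tube rack 90 x 150 x 46 mm. Bystander. Origin under its centre.
- tip_box: Pipette tip box with lid, 87 x 124 x 67 mm, on the bench between the robot and the labeller. Bystander. Origin under its centre.
- pipette: Pipette lying on the bench between the robot and the labeller, 235 mm long along its y, 26 mm high. Bystander. Origin on the bench, 20 mm behind the collar.
- bottle: White closed bottle, 64 mm diameter, 150 mm high. Bystander. Origin under its centre.
There are look-alikes about, which are no part of the job. Leave any turquoise look-alike of the spanner alone.

How it is judged:
By the outcome, as a careful person would: the job done as asked, in the order asked, and still so for the second after the job is handed in, with the robot touching nothing.
It also fails if it takes over 72 s, if anything falls off the work surface, if the arm or the gripper's body presses on something with over 40 N, if the wrist force passes 120 N, or if a joint passes its speed limit or range.

## Working session

There is one attempt and no reset: what is moved stays moved. The work goes in short steps, Python scripts to look and compute and a tool call to move; the robot and the scene stay as the last step left them, time stands still between calls to the robot, and variables do not carry over. Pictures are saved under pics/ and viewed, and the job is handed in when it is done.

Besides the shell and the picture viewer there is one more tool, called after "Request:" in YAML: its name, and indented under it one key for each argument. step_arm: Moves the arm, as the interface text tells. Its arguments: {"type":"object","properties":{"targets":{"type":"array","items":{"type":"array","items":{"type":"array","items":{"type":"number"}}}},"grip_force":{"type":"number"}},"required":["targets"]}

```bash
mkdir -p pics; ls; python3 - <<'E'
from workcell import bot, eyes
import cv2, numpy as np
np.set_printoptions(precision=4,suppress=True)
for n in ["side","top"]:
    im=eyes.grab_frame(n); cv2.imwrite(f"pics/{n}0.png",im[:,:,::-1])
    print(n,eyes.get_calibration(n))
print(bot.observe(), bot.tcp_to_tips)
E
```

```text
pics
side {'fx': 387.5479216613819, 'fy': 387.5479216613819, 'cx': 249.2025467575293, 'cy': 193.2447981036859, 'k1': -0.12969708523697135, 'camera_from_world': array([[ 0.9836, -0.1796, -0.0157, -0.4872],
       [-0.1501, -0.7673, -0.6235,  0.1536],
       [ 0.1   ,  0.6156, -0.7817,  1.3183],
       [ 0.    ,  0.    ,  0.    ,  1.    ]])}
top {'fx': 397.49100302078944, 'fy': 397.49100302078944, 'cx': 256.82845175341595, 'cy': 190.22116515403115, 'k1': -0.03325315681344145, 'camera_from_world': array([[-0.031 , -0.9992, -0.0233,  0.0218],
       [-0.9976,  0.0324, -0.0606,  0.4782],
       [ 0.0613,  0.0214, -0.9979,  1.2477],
       [ 0.    ,  0.    ,  0.    ,  1.    ]])}
{'clock': 0.1, 'qpos': array([-1.3532,  0.5219, -0.0363,  1.5999,  0.0212,  1.0211, -0.1128]), 'qd': array([ 0.0006, -0.0007,  0.0015, -0.0013, -0.0011, -0.0009,  0.0004]), 'joint_efforts': array([  0.0033, -92.8479,   1.9833, -37.0531,   0.0181,   0.0052,
         0.0001]), 'position': array([0.1774, 0.599 , 0.2213]), 'tool_rot': array([-1.479 ,  1.5699, -1.7668]), 'force': array([ 0.2708, -0.0051, -0.2991]), 'moment': array([ 0.0321, -0.023 , -0.021 ]), 'grip_width': 0.08537816017151081} 0.022
```

View pics/side0.png

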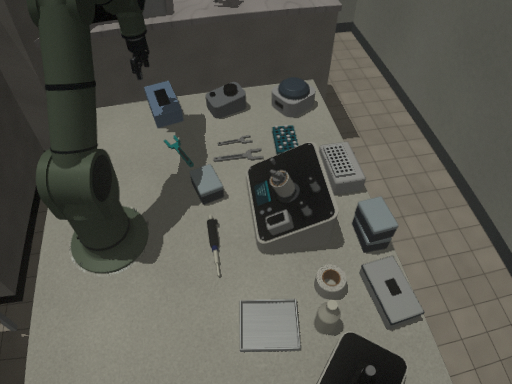

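View pics/top0.png

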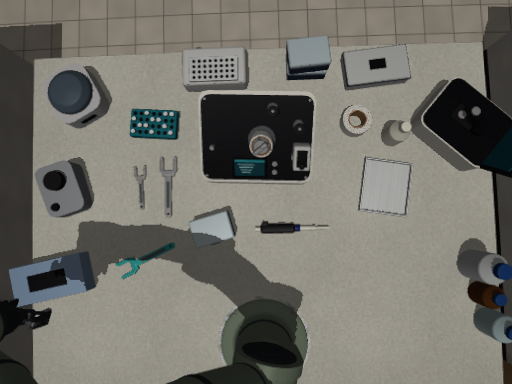

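```bash
cat > h.py <<'E'
import numpy as np, cv2
from scipy.optimize import least_squares
from scipy.spatial.transform import Rotation as R
from workcell import bot, eyes
np.set_printoptions(precision=4,suppress=True)
def proj(n,P):
    c=eyes.get_calibration(n); P=np.atleast_2d(P)
    q=P@c['camera_from_world'][:3,:3].T+c['camera_from_world'][:3,3]
    s=q[:,:2]/q[:,2:]; r2=(s**2).sum(1,keepdims=True)
    s=s*(1+c['k1']*r2)
    return s*[c['fx'],c['fy']]+[c['cx'],c['cy']]
def ray(n,uv):
    c=eyes.get_calibration(n); d=(np.array(uv,float)-[c['cx'],c['cy']])/[c['fx'],c['fy']]
    s=d.copy()
    for _ in range(30): s=d/(1+c['k1']*(s@s))
    T=c['camera_from_world']; Rm=T[:3,:3]
    return -Rm.T@T[:3,3], Rm.T@np.array([s[0],s[1],1])
def onz(n,uv,z):
    o,d=ray(n,uv); return o+d*(z-o[2])/d[2]
def tri(uvs,uvt):
    A=[];b=[]
    for n,uv in (('side',uvs),('top',uvt)):
        o,d=ray(n,uv); d/=np.linalg.norm(d); M=np.eye(3)-np.outer(d,d); A.append(M); b.append(M@o)
    return np.linalg.solve(sum(A),sum(b))
def crop(im,x0,y0,x1,y1,s,fn):
    c=cv2.resize(im[y0:y1,x0:x1],None,fx=s,fy=s,interpolation=cv2.INTER_CUBIC)[:,:,::-1].copy()
    c=np.clip(c.astype(float)*1.3,0,255).astype(np.uint8)
    for x in range((x0+9)//10*10,x1,10):
        cv2.putText(c,str(x),(int((x-x0)*s),8),0,.3,(0,0,255)); cv2.line(c,(int((x-x0)*s),10),(int((x-x0)*s),14),(0,0,255))
    for y in range((y0+9)//10*10,y1,10):
        cv2.putText(c,str(y),(0,int((y-y0)*s)+4),0,.3,(0,0,255))
    cv2.imwrite(fn,c)
E
python3 - <<'E'
import cv2
from h import *
t=cv2.imread('pics/top0.png')[:,:,::-1]; s=cv2.imread('pics/side0.png')[:,:,::-1]
crop(t,120,80,320,220,4,'pics/t0a.png')
crop(s,200,120,350,250,5,'pics/s0a.png')
E
```

```text
(no output)
```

View pics/t0a.png

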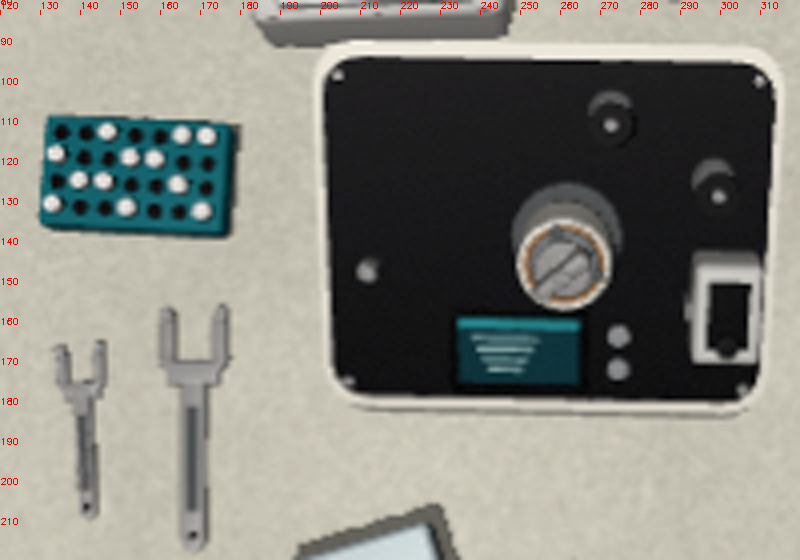

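View pics/s0a.png

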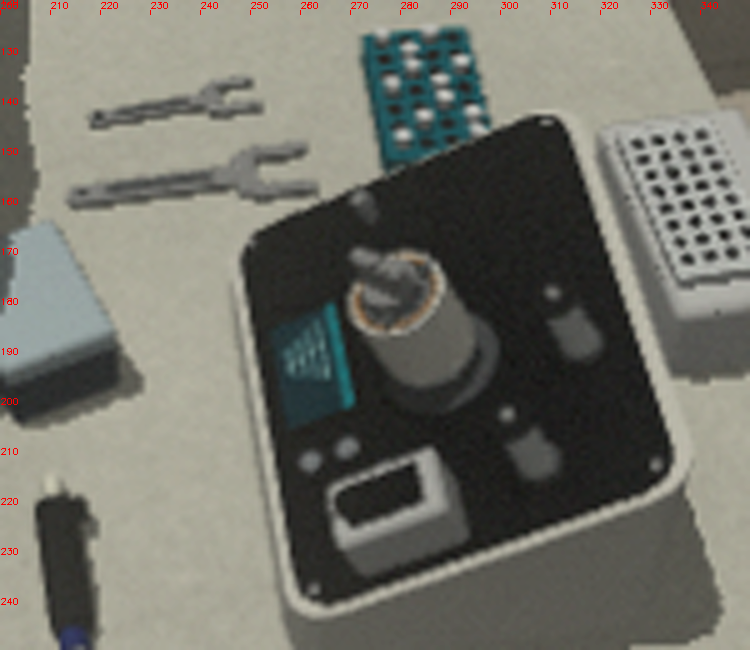

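```bash
cat >> h.py <<'E'
def deck(p,uvh):
    # p = x,y,yaw of labeller ; uvh array -> world
    uvh=np.atleast_2d(uvh); M=np.array([[.9135,0,.4067],[0,1,0],[-.4067,0,.9135]])
    L=uvh@M+[0,0,.12]
    return L@R.from_euler('z',p[2]).as_matrix().T+[p[0],p[1],0]
E
cat > fit.py <<'E'
from h import *
t=cv2.imread('pics/top0.png')[:,:,::-1]; s=cv2.imread('pics/side0.png')[:,:,::-1]
# edges of black deck: sample px lines by subpixel gradient along normals from predicted edges
p=np.array([.58,0.0,0.0])
# init from stud/roll in both
obs=[('top',(260.8,146),(0,0,.084)),('top',(211.8,147.5),(-.024,.145,.024)),('side',(273,160),(-.024,.145,.024)),('side',(279.5,175),(0,0,.084))]
g={'top':cv2.cvtColor(t,cv2.COLOR_RGB2GRAY).astype(float),'side':cv2.cvtColor(s,cv2.COLOR_RGB2GRAY).astype(float)}
f=lambda p:np.concatenate([(proj(n,deck(p,q))[0]-uv) for n,uv,q in obs])
r=least_squares(f,p); p=r.x; print(p,r.fun)
from scipy.ndimage import map_coordinates
def edges(p,n):
    out=[]
    for a in np.linspace(-.11,.11,30):
        for v,nv in((.18,1),(-.15,-1)): out.append(((a,v,0),(0,nv,0)))
    for v in np.linspace(-.13,.16,40):
        for u,nu in((.13,1),(-.13,-1)): out.append(((u,v,0),(nu,0,0)))
    res=[]
    for q,nn in out:
        q=np.array(q);nn=np.array(nn)
        a=proj(n,deck(p,q))[0]; b=proj(n,deck(p,q+.01*nn))[0]; d=(b-a)/np.linalg.norm(b-a)
        ts=np.arange(-6,6.01,.25); pts=a+ts[:,None]*d
        val=map_coordinates(g[n],[pts[:,1],pts[:,0]],order=1)
        gr=np.gradient(val); k=gr.argmax()
        if gr[k]>5: res.append((q,nn,d,ts[k],a+ts[k]*d))
    return res
for n in('top','side'):
    e=edges(p,n)
    for nm,sel in(('L',lambda q:q[1]==.18),('R',lambda q:q[1]==-.15),('U',lambda q:q[0]==.13),('D',lambda q:q[0]==-.13)):
        x=[k[3] for k in e if sel(k[0])]; print(n,nm,len(x),np.median(x) if x else None, np.std(x) if x else None)
for it in range(6):
    E=[(n,)+k for n in('top','side') for k in edges(p,n)]
    f=lambda z:np.array([(proj(n,deck(z[:3],q+nn*z[3]))[0]-m)@d for n,q,nn,d,tt,m in E])
    r=least_squares(f,np.r_[p,0.],loss='soft_l1',f_scale=.5); p=r.x[:3]; print(r.x, np.median(abs(r.fun)))
print([ (proj(n,deck(p,q))[0],uv) for n,uv,q in obs])
np.save('lab.npy',p)
E
python3 fit.py
```

```text
[ 0.6248 -0.0138 -0.0657] [-0.1531 -0.8753 -0.6218 -0.8549 -1.0915 -1.3301 -0.7674  2.7071]
top L 30 -1.25 0.4232808366400098
top R 30 -1.625 1.3874436925511608
top U 40 -1.5 0.5266343608235224
top D 40 -0.75 0.5048205126577169
side L 30 -0.75 1.4458753596197547
side R 30 -0.25 0.3704351795148812
side U 40 -1.375 0.3468046099751271
side D 40 -0.875 0.4633016700811686Traceback (most recent call last):
  File "fit.py", line 33, in <module>
    r=least_squares(f,np.r_[p,0.],loss='soft_l1',f_scale=.5); p=r.x[:3]; print(r.x, np.median(abs(r.fun)))
    return func(*args, **kwargs)
    result = trf(vector_fun.fun, vector_fun.jac, x0, f0, J0, lb, ub, ftol, xtol,
                 gtol, max_nfev, x_scale, loss_function, tr_solver,
                 tr_options.copy(), verbose, callback=callback_wrapped)
    return trf_no_bounds(
        fun, jac, x0, f0, J0, ftol, xtol, gtol, max_nfev, x_scale,
        loss_function, tr_solver, tr_options, verbose, callback=callback)
    f_new = fun(x_new)
    self._update_fun()
    ~~~~~~~~~~~~~~~~^^
    self.f = self.fun_wrapped(xp_copy(self.x))
             ~~~~~~~~~~~~~~~~^^^^^^^^^^^^^^^^^
    return np.atleast_1d(self.fun(x))
                         ~~~~~~~~^^^
    return self.f(x, *self.args, **self.kwargs)
           ~~~~~~^^^^^^^^^^^^^^^^^^^^^^^^^^^^^^
  File "fit.py", line 32, in <lambda>
    f=lambda z:np.array([(proj(n,deck(z[:3],q+nn*z[3]))[0]-m)@d for n,q,nn,d,tt,m in E])
                          ~~~~^^^^^^^^^^^^^^^^^^^^^^^^^
  File "h.py", line 7, in proj
    c=eyes.get_calibration(n); P=np.atleast_2d(P)
ValueError: time passes only in moves, steps and waits
```

```bash
python3 - <<'E'
s=open('h.py').read()
s=s.replace("c=eyes.get_calibration(n)","c=CAL[n]").replace("def proj","CAL={n:eyes.get_calibration(n) for n in('side','top')}\ndef proj",1)
open('h.py','w').write(s)
E
python3 fit.py
python3 - <<'E'
from h import *
print(bot.observe()['clock'])
E
```

```text
[ 0.6248 -0.0138 -0.0657] [-0.1531 -0.8753 -0.6218 -0.8549 -1.0915 -1.3301 -0.7674  2.7071]
top L 30 -1.25 0.4232808366400098
top R 30 -1.625 1.3874436925511608
top U 40 -1.5 0.5266343608235224
top D 40 -0.75 0.5048205126577169
side L 30 -0.75 1.4458753596197547
side R 30 -0.25 0.3704351795148812
side U 40 -1.375 0.3468046099751271
side D 40 -0.875 0.4633016700811686
[ 0.6244 -0.0139 -0.0524 -0.0035] 0.23689892273682464
[ 0.6244 -0.014  -0.0508 -0.0035] 0.21812931392873214
[ 0.6244 -0.0141 -0.0509 -0.0035] 0.2352659105858611
[ 0.6244 -0.0142 -0.0511 -0.0035] 0.24336886775124023
[ 0.6244 -0.0142 -0.0512 -0.0035] 0.23939499923640456
[ 0.6244 -0.0142 -0.0511 -0.0035] 0.23596810599202656
[(array([260.9782, 145.2847]), (260.8, 146)), (array([211.4495, 147.5143]), (211.8, 147.5)), (array([271.2347, 158.9213]), (273, 160)), (array([278.65  , 177.9399]), (279.5, 175))]
0.1
```

```bash
python3 - <<'E'
from h import *
t=cv2.imread('pics/top0.png')[:,:,::-1]; s=cv2.imread('pics/side0.png')[:,:,::-1]
crop(t,150,150,190,225,8,'pics/t0b.png')
crop(t,235,120,290,165,12,'pics/t0c.png')
crop(s,205,140,275,170,10,'pics/s0b.png')
E
```

```text
(no output)
```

View pics/t0b.png

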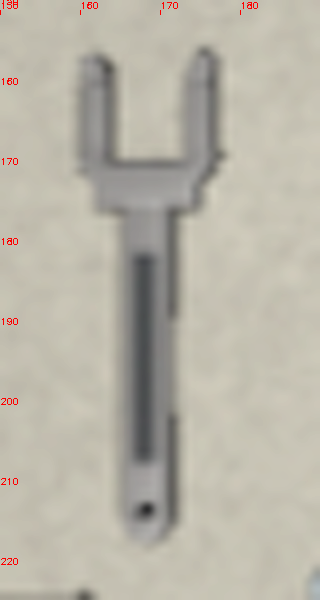

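View pics/t0c.png

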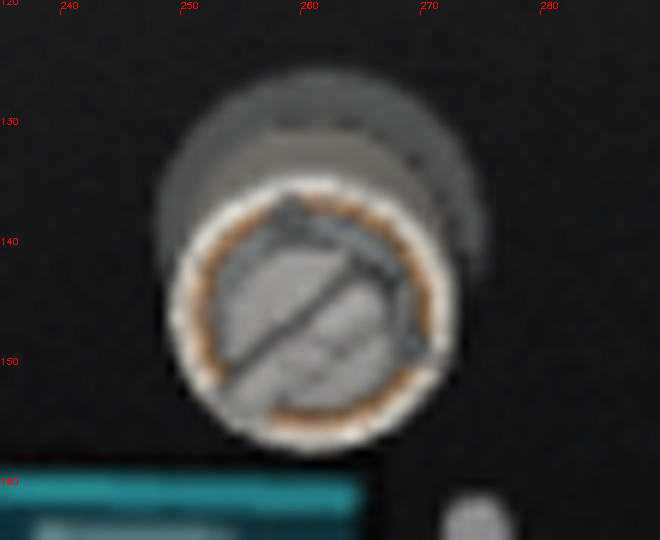

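View pics/s0b.png

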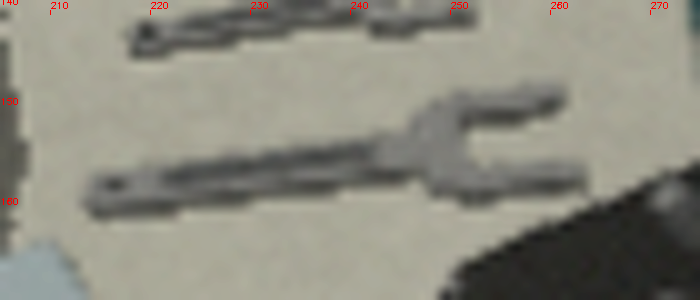

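```bash
python3 - <<'E'
from h import *
for uv in [(167.9,182),(168.1,207.5),(168.2,213.8),(168.3,170),(168,217.8),(164.1,162),(172.9,162),(161.5,156.7),(175.4,156)]:
    print(uv,onz('top',uv,.010))
for uv in [(249.8,154.5),(216,158.3),(214,158.5),(258,152.7),(260.5,149.5),(262.3,157.3)]:
    print(uv,onz('side',uv,.010))
p=np.load('lab.npy')
# wing
a,b=np.array([252.,151.]),np.array([264.5,142.])
A,B=[onz('top',q,deck(p,(0,0,.118))[0][2]) for q in (a,b)]
print(deck(p,(0,0,.118)),A,B)
for q in [(0,0,.118),(0,0,.122),(0,0,.084),(0,0,.024),(0,0,.006),(-.024,.145,.024)]: print(q,deck(p,q),proj('top',deck(p,q)),proj('side',deck(p,q)))
for ang in np.arange(-1.1,-.6,.1):
    c,s=np.cos(ang)*.021,np.sin(ang)*.021
    e=proj('top',deck(p,[(c,s,.118),(-c,-s,.118)])); d=e[0]-e[1]; print(ang,e.ravel(),np.degrees(np.arctan2(-d[1],d[0])))
E
```

```text
(167.9, 182) [0.5147 0.2917 0.01  ]
(168.1, 207.5) [0.4328 0.2925 0.01  ]
(168.2, 213.8) [0.4126 0.2926 0.01  ]
(168.3, 170) [0.5534 0.2898 0.01  ]
(168, 217.8) [0.3999 0.2934 0.01  ]
(164.1, 162) [0.5798 0.303  0.01  ]
(172.9, 162) [0.5788 0.2744 0.01  ]
(161.5, 156.7) [0.5973 0.3112 0.01  ]
(175.4, 156) [0.598  0.2659 0.01  ]
(249.8, 154.5) [0.5501 0.2856 0.01  ]
(216, 158.3) [0.4151 0.2913 0.01  ]
(214, 158.5) [0.4071 0.2917 0.01  ]
(258, 152.7) [0.5841 0.2891 0.01  ]
(260.5, 149.5) [0.5975 0.3049 0.01  ]
(262.3, 157.3) [0.5958 0.2608 0.01  ]
[[ 0.5764 -0.0117  0.2278]] [0.5703 0.0117 0.2278] [ 0.5933 -0.0223  0.2278]
(0, 0, 0.118) [[ 0.5764 -0.0117  0.2278]] [[260.7265 148.4136]] [[274.657 171.816]]
(0, 0, 0.122) [[ 0.5748 -0.0116  0.2314]] [[260.6959 148.7942]] [[274.1759 171.0786]]
(0, 0, 0.084) [[ 0.5903 -0.0124  0.1967]] [[260.9782 145.2847]] [[278.65   177.9399]]
(0, 0, 0.024) [[ 0.6146 -0.0137  0.1419]] [[261.388  140.1893]] [[285.2993 188.1501]]
(0, 0, 0.006) [[ 0.6219 -0.014   0.1255]] [[261.5032 138.7572]] [[287.2012 191.0734]]
(-0.024, 0.145, 0.024) [[0.6001 0.1323 0.1322]] [[211.4495 147.5143]] [[271.2347 158.9213]]
-1.1 [267.8391 145.0289 253.6638 151.7755] 25.451681422794348
-1.0 [267.457  144.3513 254.0509 152.4438] 31.11724188965978
-0.8999999999999999 [267.0068 143.7136 254.504  153.0713] 36.81272062188148
-0.7999999999999998 [266.4931 143.1226 255.0184 153.6518] 42.53971191988674
-0.6999999999999997 [265.921  142.5841 255.5891 154.1798] 48.29858016807596
-0.5999999999999996 [265.2963 142.1039 256.2104 154.6501] 54.0884041804031
```

```bash
cat >> h.py <<'E'
def cur():
    o=bot.observe(); return np.array(o['position']),R.from_euler('xyz',o['tool_rot']),o
def delta(P,Rt,show=True):
    """P: wanted TCP pos, Rt: wanted Rotation"""
    p,r,o=cur()
    d=r.inv().apply(np.array(P)-p)*100; w=(r.inv()*Rt).as_rotvec()
    print('shift cm',d.round(2),'rotvec',w.round(3),'|d|',np.linalg.norm(d).round(2),'ang',np.linalg.norm(w).round(3)); return d,w
def tool(x,y):
    x=np.array(x,float);x/=np.linalg.norm(x); y=np.array(y,float); y-=x*(x@y); y/=np.linalg.norm(y)
    return R.from_matrix(np.stack([x,y,np.cross(x,y)],1))
def st():
    p,r,o=cur(); m=r.as_matrix()
    print('t',round(o['clock'],2),'p',p,'x',m[:,0],'y',m[:,1],'F',o['force'].round(1),'M',o['moment'].round(2),'w',round(o['grip_width'],4)); print('q',o['qpos'])
E
python3 - <<'E'
from h import *
st()
yaw=-.023
g=np.array([.571,.289,0])-.095*np.array([np.cos(yaw),np.sin(yaw),0])
print(g)
yv=[-np.sin(yaw),np.cos(yaw),0]
for sgn in(1,-1):
    delta([g[0],g[1],.12],tool([0,0,-1],np.array(yv)*sgn))
E
```

```text
t 0.1 p [0.1774 0.599  0.2213] x [-0.0002 -0.0009 -1.    ] y [ 0.2838  0.9589 -0.0009] F [ 0.3 -0.  -0.3] M [ 0.03 -0.02 -0.02] w 0.0854
q [-1.3532  0.5219 -0.0363  1.5999  0.0212  1.0211 -0.1128]
[0.476  0.2912 0.    ]
shift cm [ 10.15 -21.03  37.37] rotvec [-0.265 -0.     0.001] |d| 44.07 ang 0.265
shift cm [ 10.15 -21.03  37.37] rotvec [2.877 0.001 0.   ] |d| 44.07 ang 2.877
```

Request:
step_arm:
  targets:
    - [[10.1,-21.0,37.4,-0.265,0,0,0.5],[10.1,-21.0,37.4,-0.265,0,0,0.5],[10.1,-21.0,37.4,-0.265,0,0,0.5],[10.1,-21.0,37.4,-0.265,0,0,0.5],[10.1,-21.0,37.4,-0.265,0,0,0.5],[10.1,-21.0,37.4,-0.265,0,0,0.5],[10.1,-21.0,37.4,-0.265,0,0,0.5],[10.1,-21.0,37.4,-0.265,0,0,0.5],[10.1,-21.0,37.4,-0.265,0,0,0.5],[10.1,-21.0,37.4,-0.265,0,0,0.5]]
  grip_force: 60

```text
clock: 1.1
position: [0.4794, 0.2859, 0.1192]
tool_rot: [-1.667, 1.567, -1.697]
force: [-0.5, 0.7, -0.1]
grip_width: 0.0427
```

```bash
python3 - <<'E'
from h import *
t=eyes.grab_frame('top'); s=eyes.grab_frame('side'); cv2.imwrite('pics/top1.png',t[:,:,::-1])
st()
yaw=-.023
g=np.array([.571,.289,0])-.095*np.array([np.cos(yaw),np.sin(yaw),0])
delta([g[0],g[1],.025],tool([0,0,-1],[.023,1,0]))
crop(t,120,130,220,230,6,'pics/t1.png'); crop(s,190,110,300,190,6,'pics/s1.png')
E
```

```text
t 1.2 p [0.4765 0.2907 0.1201] x [-0.0011 -0.0014 -1.    ] y [ 0.0246  0.9997 -0.0014] F [-1.1  0.8  0.3] M [0.01 0.01 0.01] w 0.0427
q [-0.6151  0.5486 -0.0541  1.865   0.043   0.7307  0.8529]
shift cm [ 9.51  0.06 -0.03] rotvec [-0.002 -0.001  0.001] |d| 9.51 ang 0.002
```

View pics/t1.png

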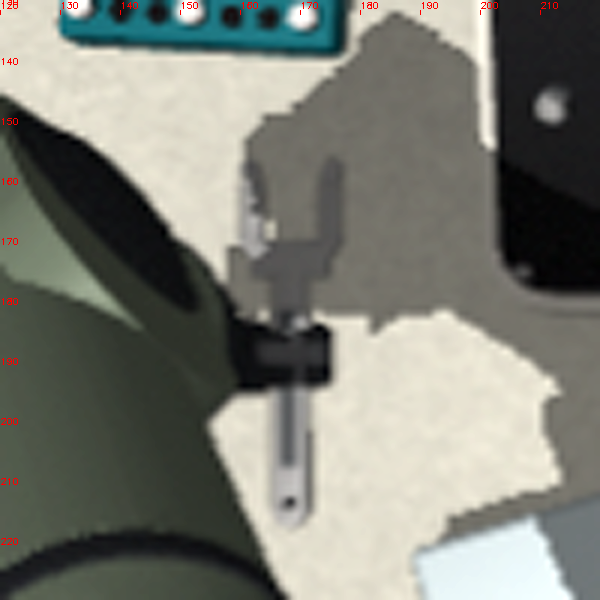

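View pics/s1.png

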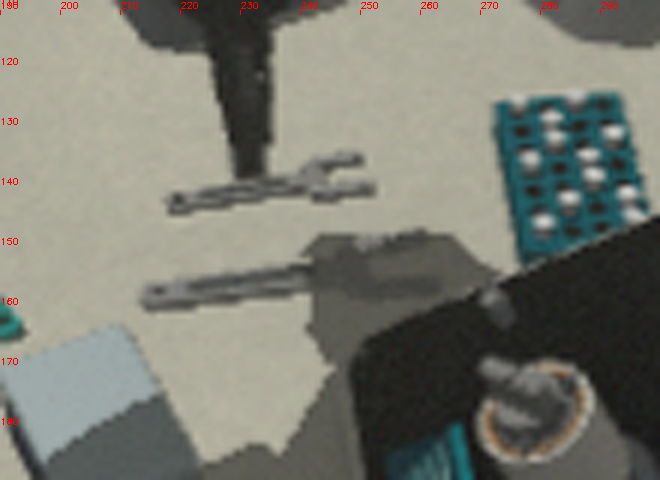

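The gripper stands over the large spanner's handle, about pixel (168,190) in the top view. The small spanner (140,187) and the turquoise one (145,260) are off to the side. I'll lower it now.

Request:
step_arm:
  targets:
    - [[5,0.05,0,0,0,0,0.5],[9,0.05,0,0,0,0,0.5],[9.4,0.05,0,0,0,0,0.5],[9.4,0.05,0,0,0,0,0.5],[9.4,0.05,0,0,0,0,0.5]]

```text
clock: 1.7
position: [0.4769, 0.2921, 0.028]
tool_rot: [-0.116, 1.57, -0.14]
force: [0.1, 0.4, 1.7]
grip_width: 0.0429
```

Request:
step_arm:
  targets:
    - [[0,0,0,0,0,0,0.1],[0,0,0,0,0,0,0.1],[0,0,0,0,0,0,0.1],[0,0,0,0,0,0,0.1],[0,0,0,0,0,0,0.1],[0,0,0,0,0,0,0.1]]

```text
clock: 2.3
position: [0.4769, 0.2921, 0.028]
tool_rot: [-0.095, 1.57, -0.119]
force: [-0.3, -0.5, -0.3]
grip_width: 0.0085
```

```bash
python3 - <<'E'
from h import *
st()
E
```

```text
t 2.3 p [0.4769 0.2921 0.028 ] x [ 0.0006 -0.0001 -1.    ] y [ 0.024   0.9997 -0.0001] F [-0.3 -0.5 -0.3] M [ 0.03  0.01 -0.05] w 0.0085
q [-0.622   0.6963 -0.0472  1.9038  0.0595  0.5424  0.8376]
```

Request:
step_arm:
  targets:
    - [[0,0,0,0,0,0,0.5],[0,0,0,0,0,0,0.5],[0,0,0,0,0,0,0.5],[0,0,0,0,0,0,0.5],[0.6,0,0,0,0,0,0.5],[0.6,0,0,0,0,0,0.5],[0.6,0,0,0,0,0,0.5]]

```text
clock: 3.0
position: [0.4768, 0.292, 0.0217]
tool_rot: [-1.089, 1.57, -1.113]
force: [0.3, -0.8, -0.1]
grip_width: 0.043
```

Request:
step_arm:
  targets:
    - [[0,0,0,0,0,0,0.2],[0,0,0,0,0,0,0.2],[0,0,0,0,0,0,0.2],[0,0,0,0,0,0,0.2]]

```text
clock: 3.4
position: [0.4768, 0.292, 0.0218]
tool_rot: [-0.966, 1.57, -0.99]
force: [0.3, -0.1, 0.6]
grip_width: 0.017
```

```bash
python3 - <<'E'
from h import *
st()
t=eyes.grab_frame('top'); s=eyes.grab_frame('side')
st()
crop(t,120,130,220,230,6,'pics/t2.png'); crop(s,190,110,300,190,7,'pics/s2.png')
E
```

```text
t 3.4 p [0.4768 0.292  0.0218] x [ 0.0002 -0.0004 -1.    ] y [ 0.024   0.9997 -0.0004] F [ 0.3 -0.1  0.6] M [0.06 0.02 0.04] w 0.017
q [-0.6225  0.707  -0.0465  1.9051  0.0606  0.5309  0.8367]
t 3.5 p [0.4768 0.292  0.0217] x [ 0.0002 -0.0004 -1.    ] y [ 0.024   0.9997 -0.0004] F [ 0.8 -0.3  0.3] M [-0.03  0.03  0.01] w 0.0169
q [-0.6225  0.707  -0.0465  1.9051  0.0606  0.5309  0.8367]
```

View pics/s2.png

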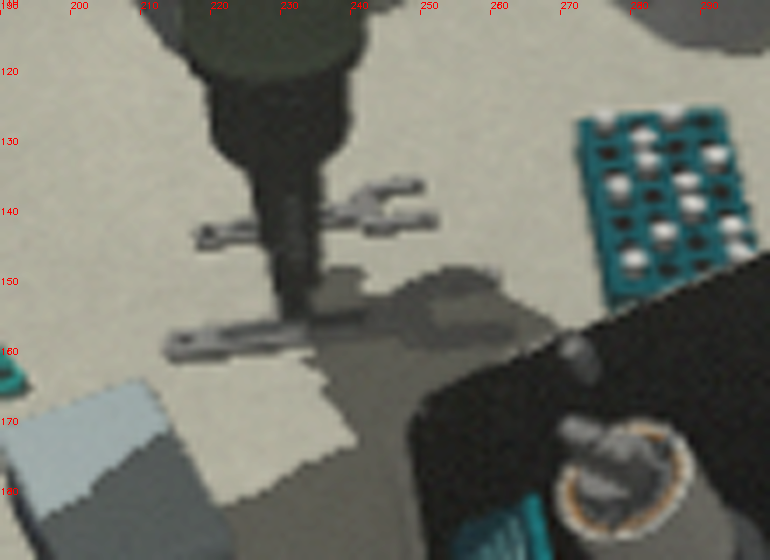

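View pics/t2.png

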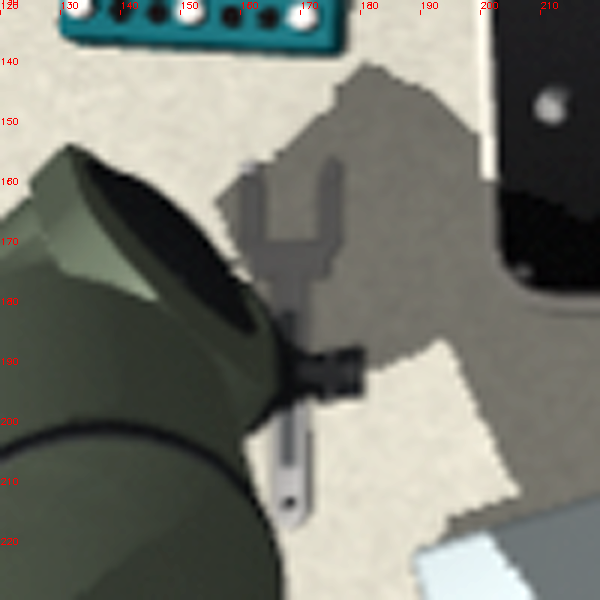

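```bash
python3 - <<'E'
from h import *
print(proj('side',[[.4768,.292,0],[.4768,.292,.01],[.4768,.28,0],[.4768,.28,.01],[.4768,.28,.02]]))
print(onz('side',(231,155.5),.012))
E
```

```text
[[231.4967 157.7023]
 [231.3693 155.9569]
 [231.9515 159.8434]
 [231.8256 158.0997]
 [231.6986 156.3387]]
[0.4755 0.2928 0.012 ]
```

Request:
step_arm:
  targets:
    - [[0,0,0,0,0,0,0.45],[0,0,0,0,0,0,0.45],[0,0,0,0,0,0,0.45],[0,0,0,0,0,0,0.45],[0.4,0,0,0,0,0,0.45],[0.6,0,0,0,0,0,0.45],[0.6,0,0,0,0,0,0.45]]

```text
clock: 4.2
position: [0.4766, 0.2919, 0.0153]
tool_rot: [-1.939, 1.57, -1.963]
force: [-0.1, -0.1, -0.4]
grip_width: 0.0382
```

Request:
step_arm:
  targets:
    - [[0,0,0,0,0,0,0.2],[0,0,0,0,0,0,0.2],[0,0,0,0,0,0,0.2]]

```text
clock: 4.5
position: [0.4766, 0.2919, 0.0153]
tool_rot: [-1.84, 1.57, -1.863]
force: [0.4, -0.4, 1.0]
grip_width: 0.017
```

Request:
step_arm:
  targets:
    - [[0,0,0,0,0,0,0.45],[0,0,0,0,0,0,0.45],[0,0,0,0,0,0,0.45],[0.2,0,0,0,0,0,0.45],[0.2,0,0,0,0,0,0.45],[0.4,0,0,0,0,0,0.45],[0.4,0,0,0,0,0,0.45]]

```text
clock: 5.2
position: [0.4765, 0.2918, 0.011]
tool_rot: [-2.102, 1.57, -2.126]
force: [-0.4, 0.3, 0.1]
grip_width: 0.0381
```

```bash
python3 - <<'E'
from h import *
st()
t=eyes.grab_frame('top'); s=eyes.grab_frame('side')
crop(s,205,130,265,170,12,'pics/s3.png')
E
```

```text
t 5.2 p [0.4765 0.2918 0.011 ] x [-0.0006 -0.001  -1.    ] y [ 0.024   0.9997 -0.001 ] F [-0.4  0.3  0.1] M [-0.01 -0.01  0.06] w 0.0381
q [-0.6234  0.7255 -0.0453  1.907   0.0623  0.5115  0.8351]
```

View pics/s3.png

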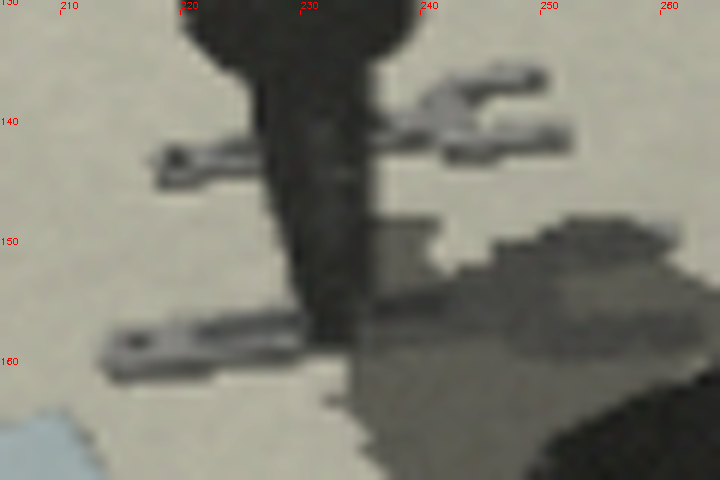

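Request:
step_arm:
  targets:
    - [[0.2,0,0,0,0,0,0.45],[0.4,0,0,0,0,0,0.45],[0.4,0,0,0,0,0,0.45]]

```text
clock: 5.6
position: [0.4764, 0.2917, 0.0069]
tool_rot: [-2.146, 1.57, -2.17]
force: [-0.2, 0.6, -0.3]
grip_width: 0.0384
```

Request:
step_arm:
  targets:
    - [[0,0,0,0,0,0,0.2],[0,0,0,0,0,0,0.2],[0,0,0,0,0,0,0.2]]

```text
clock: 5.9
position: [0.4764, 0.2918, 0.007]
tool_rot: [-2.118, 1.57, -2.142]
force: [-0.0, -0.1, 0.9]
grip_width: 0.0171
```

```bash
python3 - <<'E'
from h import *
print(bot.tcp_to_tips, [a for a in dir(bot) if a[0]!='_'])
t=eyes.grab_frame('top'); s=eyes.grab_frame('side')
crop(s,205,130,265,170,12,'pics/s4.png'); crop(t,140,150,210,220,8,'pics/t4.png')
E
```

```text
0.022 ['IKError', 'job_done', 'observe', 'tcp_to_tips']
```

View pics/s4.png

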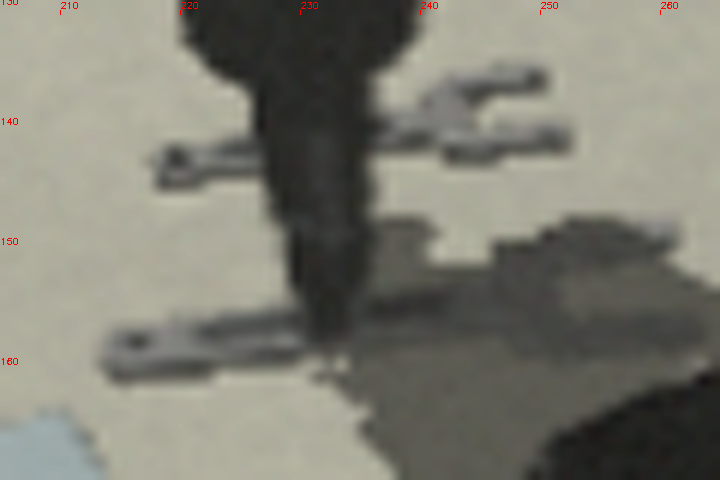

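View pics/t4.png

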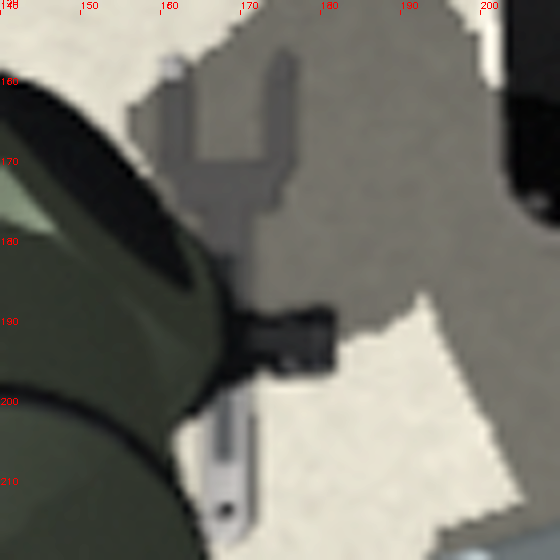

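Request:
step_arm:
  targets:
    - [[0,0,0,0,0,0,0.45],[0,0,0,0,0,0,0.45],[0,0,0,0,0,0,0.45],[0.2,0,0,0,0,0,0.45],[0.4,0,0,0,0,0,0.45],[0.4,0,0,0,0,0,0.45]]

```text
clock: 6.6
position: [0.4762, 0.2917, 0.0026]
tool_rot: [-2.239, 1.569, -2.263]
force: [-0.1, -0.2, 0.2]
grip_width: 0.0385
```

Request:
step_arm:
  targets:
    - [[0,0,0,0,0,0,0.2],[0,0,0,0,0,0,0.2],[0,0,0,0,0,0,0.2]]

```text
clock: 6.9
position: [0.4763, 0.2917, 0.0026]
tool_rot: [-2.229, 1.569, -2.253]
force: [-0.1, -0.2, 0.5]
grip_width: 0.0169
```

```bash
python3 - <<'E'
from h import *
t=eyes.grab_frame('top'); s=eyes.grab_frame('side')
crop(s,150,60,290,180,5,'pics/s5.png'); crop(t,90,130,220,260,5,'pics/t5.png')
E
```

```text
(no output)
```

View pics/s5.png

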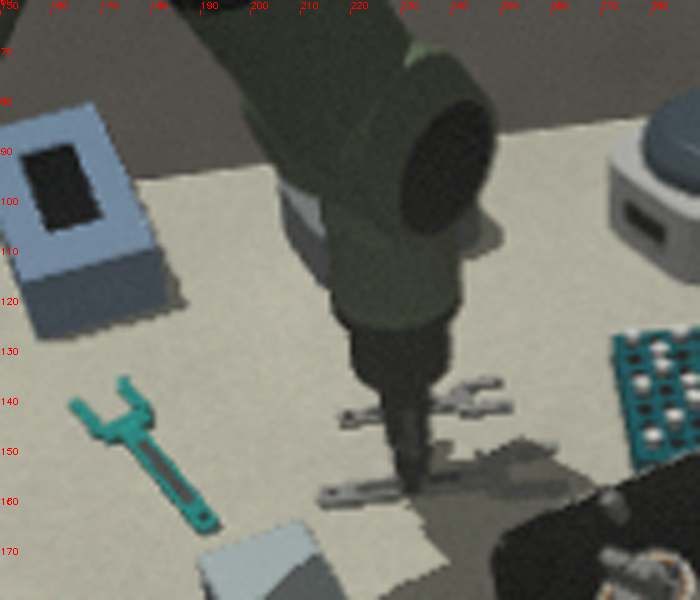

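View pics/t5.png

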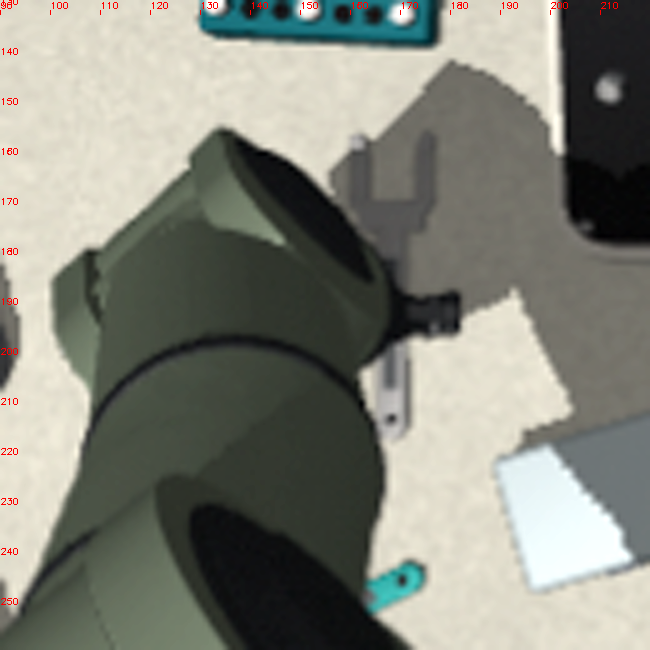

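```bash
python3 - <<'E'
from h import *
for z in(.1,.12,.14): print(z,proj('side',[[.4765,.2907,z],[.4765,.268,z],[.4765,.255,z]]).round(1).tolist())
for z in(0,.01,.02,.03): print(z,proj('side',[[.4765,.2907,z],[.4765,.279,z],[.4765,.27,z]]).round(1).tolist())
print([onz('top',(181,192),z) for z in(.05,.07,.1)])
E
```

```text
0.1 [[230.1, 139.7], [231.0, 143.8], [231.6, 146.2]]
0.12 [[229.9, 135.8], [230.8, 139.9], [231.3, 142.3]]
0.14 [[229.6, 131.9], [230.5, 136.0], [231.0, 138.3]]
0 [[231.5, 157.9], [231.9, 160.0], [232.3, 161.7]]
0.01 [[231.3, 156.2], [231.8, 158.3], [232.1, 159.9]]
0.02 [[231.2, 154.4], [231.7, 156.5], [232.0, 158.2]]
0.03 [[231.1, 152.7], [231.5, 154.8], [231.9, 156.4]]
[array([0.4786, 0.2414, 0.05  ]), array([0.4773, 0.2371, 0.07  ]), array([0.4754, 0.2307, 0.1   ])]
```

```bash
python3 - <<'E'
from h import *
for z in(0,.05,.1,.15,.2,.3): print(z,proj('top',[.4763,.2917,z]).round(1).tolist(),proj('top',[.4763,.2917-.0425,z]).round(1).tolist(),proj('side',[.4763,.2917,z]).round(1).tolist())
st()
E
```

```text
0 [[168.9, 194.1]] [[181.9, 193.7]] [[231.4, 157.8]]
0.05 [[165.0, 193.3]] [[178.5, 192.8]] [[230.7, 148.9]]
0.1 [[160.7, 192.4]] [[174.8, 191.9]] [[230.0, 139.5]]
0.15 [[156.1, 191.4]] [[170.8, 190.9]] [[229.3, 129.7]]
0.2 [[151.0, 190.3]] [[166.4, 189.8]] [[228.6, 119.3]]
0.3 [[139.4, 187.9]] [[156.4, 187.4]] [[227.0, 96.9]]
t 7.0 p [0.4763 0.2917 0.0027] x [-0.0009 -0.0012 -1.    ] y [ 0.0239  0.9997 -0.0012] F [ 0.4  1.2 -0.1] M [-0.05  0.03 -0.02] w 0.017
q [-0.6241  0.7401 -0.0444  1.9081  0.0637  0.4962  0.8339]
```

Request:
step_arm:
  targets:
    - [[0,0,0,0,0,0,0.4],[0,0,0,0,0,0,0.4],[0,0,0,0,0,0,0.4],[0.3,0,0,0,0,0,0.4],[0.6,0,0,0,0,0,0.4],[0.6,0,0,0,0,0,0.4]]

```text
clock: 7.6
position: [0.476, 0.2915, -0.0039]
tool_rot: [-2.301, 1.569, -2.325]
force: [0.5, -0.2, -0.2]
grip_width: 0.0342
```

Request:
step_arm:
  targets:
    - [[0,0,0,0,0,0,0.2],[0,0,0,0,0,0,0.2],[0,0,0,0,0,0,0.2]]

```text
clock: 7.9
position: [0.476, 0.2916, -0.0038]
tool_rot: [-2.315, 1.569, -2.338]
force: [-1.1, -0.1, 3.4]
grip_width: 0.0178
```

```bash
python3 - <<'E'
from h import *
st()
s=eyes.grab_frame('side'); t=eyes.grab_frame('top')
crop(s,205,130,265,170,12,'pics/s6.png')
E
```

```text
t 7.9 p [ 0.476   0.2916 -0.0038] x [-0.0015 -0.0016 -1.    ] y [ 0.0237  0.9997 -0.0016] F [-1.1 -0.1  3.4] M [-0.03  0.21  0.  ] w 0.0178
q [-0.6248  0.7514 -0.0437  1.9088  0.0647  0.4849  0.8331]
```

View pics/s6.png

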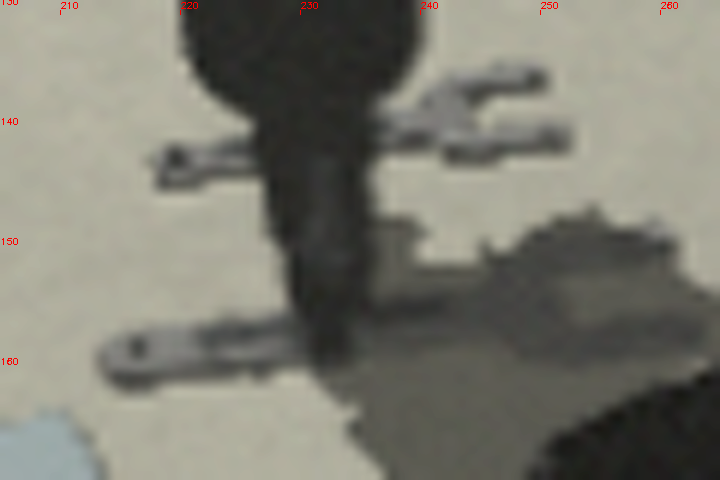

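Request:
step_arm:
  targets:
    - [[0,0,0,0,0,0,0.4],[0,0,0,0,0,0,0.4],[0,0,0,0,0,0,0.4],[0.3,0,0,0,0,0,0.4],[0.5,0,0,0,0,0,0.4],[0.5,0,0,0,0,0,0.4]]

```text
clock: 8.6
position: [0.4758, 0.2914, -0.0092]
tool_rot: [-2.354, 1.568, -2.377]
force: [-0.5, -0.5, 0.1]
grip_width: 0.0341
```

Request:
step_arm:
  targets:
    - [[0,0,0,0,0,0,0.1],[0,0,0,0,0,0,0.1],[0,0,0,0,0,0,0.1],[0,0,0,0,0,0,0.1]]

```text
clock: 9.0
position: [0.4758, 0.2917, -0.009]
tool_rot: [-2.402, 1.568, -2.425]
force: [-1.9, 0.5, 4.6]
grip_width: 0.0183
```

Request:
step_arm:
  targets:
    - [[-1,0,0,0,0,0,0],[-3,0,0,0,0,0,0],[-6,0,0,0,0,0,0],[-10,0,0,0,0,0,0],[-12,0,0,0,0,0,0],[-12,0,0,0,0,0,0]]
  grip_force: 100

```text
clock: 9.6
position: [0.4773, 0.2924, 0.1141]
tool_rot: [0.45, 1.569, 0.426]
force: [-1.2, 0.2, -2.8]
grip_width: 0.0166
```

```bash
python3 - <<'E'
from h import *
st()
s=eyes.grab_frame('side'); t=eyes.grab_frame('top')
crop(s,190,90,290,170,7,'pics/s7.png');crop(t,120,130,220,230,6,'pics/t7.png')
E
```

```text
t 9.6 p [0.4773 0.2924 0.1141] x [ 0.0019  0.0009 -1.    ] y [0.024  0.9997 0.0009] F [-1.2  0.2 -2.8] M [ 0.03  0.03 -0.02] w 0.0166
q [-0.6164  0.558  -0.0545  1.8678  0.0447  0.7149  0.8504]
```

View pics/s7.png

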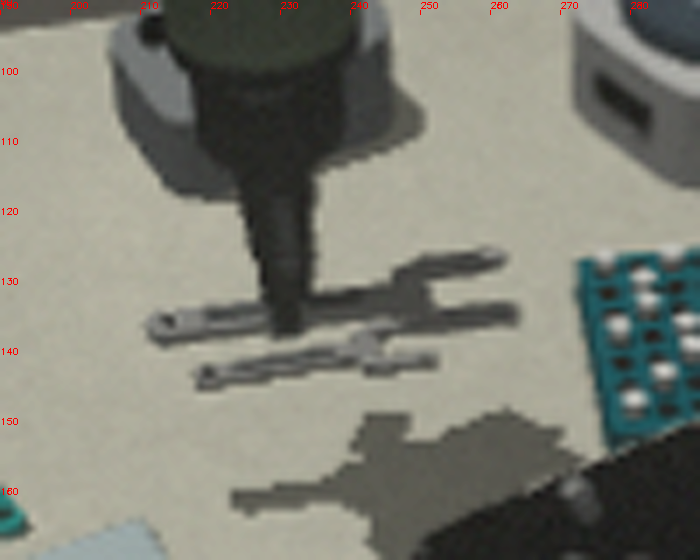

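View pics/t7.png

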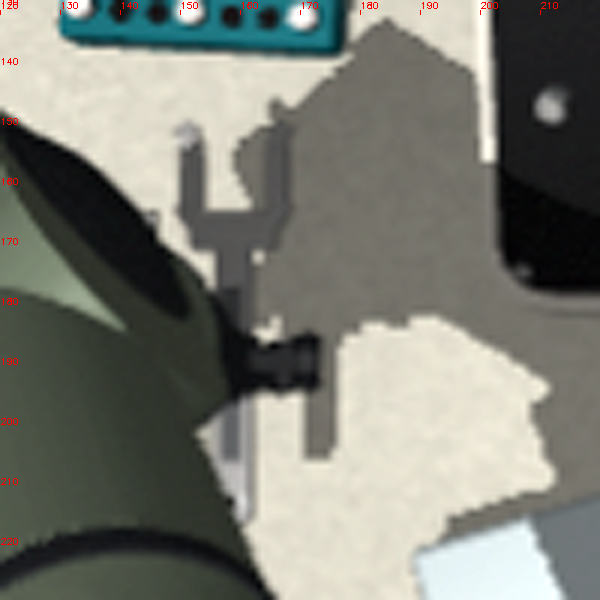

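```bash
cat >> h.py <<'E'
def spin_frame(p,sp):
    """axes (world) of flats frame at spindle angle sp: xf,yf,n"""
    O=deck(p,(0,0,0))[0]
    f=lambda a:deck(p,a)[0]-O
    return O,f((np.cos(sp),np.sin(sp),0)),f((-np.sin(sp),np.cos(sp),0)),f((0,0,1.))
OFF=np.array([-.009,0,.0952])   # spanner origin in tool frame
def spanner_goal(p,sp,back,h,lat=0.,off=None,dang=0.):
    O,xf,yf,n=spin_frame(p,sp+dang)
    _,xf0,yf0,_=spin_frame(p,sp)
    S=O+yf0*back+n*h+xf0*lat
    Rt=tool(-n,np.cross(-yf,-n))  # tool z=-yf
    return S-Rt.apply(OFF if off is None else off),Rt
E
python3 - <<'E'
from h import *
p=np.load('lab.npy')
for uv in [(151.5,150.7),(164.6,147.5),(158.5,165.2)]: print(onz('top',uv,.133))
P,Rt=spanner_goal(p,-.31,.08,.05); print(P,Rt.as_matrix())
delta(P,Rt); 
pc,r,o=cur()
delta([pc[0],pc[1]+0.02,.22],Rt)
E
```

```text
[0.597  0.3082 0.133 ]
[0.605  0.2694 0.133 ]
[0.5536 0.2882 0.133 ]
[0.665  0.1508 0.1792] [[ 0.4062  0.8533 -0.327 ]
 [-0.0208 -0.3491 -0.9368]
 [-0.9136  0.3873 -0.1241]]
shift cm [ -6.83 -13.63  19.23] rotvec [ 1.876 -0.293  0.394] |d| 24.54 ang 1.94
shift cm [-10.9    1.98  -0.07] rotvec [ 1.876 -0.293  0.394] |d| 11.08 ang 1.94
```

Request:
step_arm:
  targets:
    - [[-5,1,0,0.15,0,0,0],[-9,2,0,0.3,0,0,0],[-11,2,0,0.5,-0.06,0.1,0],[-11,2,0,0.65,-0.1,0.14,0],[-11,2,0,0.8,-0.12,0.17,0],[-11,2,0,0.95,-0.15,0.2,0],[-11,2,0,1.1,-0.17,0.23,0],[-11,2,0,1.25,-0.2,0.26,0],[-11,2,0,1.4,-0.22,0.29,0],[-11,2,0,1.5,-0.234,0.315,0]]

```text
clock: 10.7
position: [0.4761, 0.3112, 0.2198]
tool_rot: [1.65, 1.23, 0.17]
force: [0.9, 0.1, -2.5]
grip_width: 0.0167
```

```bash
python3 - <<'E'
from h import *
p=np.load('lab.npy'); st()
P,Rt=spanner_goal(p,-.31,.08,.06); delta(P,Rt)
E
```

```text
t 10.7 p [0.4761 0.3112 0.2198] x [ 0.3296  0.0567 -0.9424] y [0.9392 0.0817 0.3334] F [ 0.9  0.1 -2.5] M [-0.06  0.48  0.03] w 0.0167
q [-1.1679  0.329   0.4586  2.042   0.0834  0.5165 -0.7268]
shift cm [ 8.15 15.01 17.79] rotvec [ 0.437 -0.066  0.093] |d| 24.66 ang 0.451
```

Request:
step_arm:
  targets:
    - [[1,4,4,0.12,-0.02,0.03,0],[3,7,8,0.25,-0.04,0.05,0],[5,11,12,0.38,-0.06,0.08,0],[7,14,16,0.437,-0.066,0.093,0],[8.1,15,17.8,0.437,-0.066,0.093,0],[8.1,15,17.8,0.437,-0.066,0.093,0],[8.1,15,17.8,0.437,-0.066,0.093,0]]

```text
clock: 11.4
position: [0.6606, 0.1483, 0.1867]
tool_rot: [1.876, 1.154, -0.059]
force: [-0.7, 1.5, -2.4]
grip_width: 0.017
```

```bash
cat > look.py <<'E'
import sys
from h import *
k=sys.argv[1]
s=eyes.grab_frame('side'); t=eyes.grab_frame('top'); st()
cv2.imwrite(f'pics/top{k}.png',t[:,:,::-1]);cv2.imwrite(f'pics/side{k}.png',s[:,:,::-1])
a=list(map(int,sys.argv[2].split(','))); b=list(map(int,sys.argv[3].split(',')))
crop(s,*a[:4],a[4],f'pics/s{k}.png');crop(t,*b[:4],b[4],f'pics/t{k}.png')
E
python3 look.py 8 230,100,330,220,6 160,80,290,200,6
```

```text
t 11.5 p [0.6599 0.1515 0.1877] x [ 0.4051 -0.0211 -0.914 ] y [ 0.8539 -0.3484  0.3865] F [ 0.4  0.4 -2.2] M [0.08 0.57 0.02] w 0.0165
q [-0.7153  0.5163  0.4327  1.8862 -0.1041  0.3958 -0.6462]
```

View pics/s8.png

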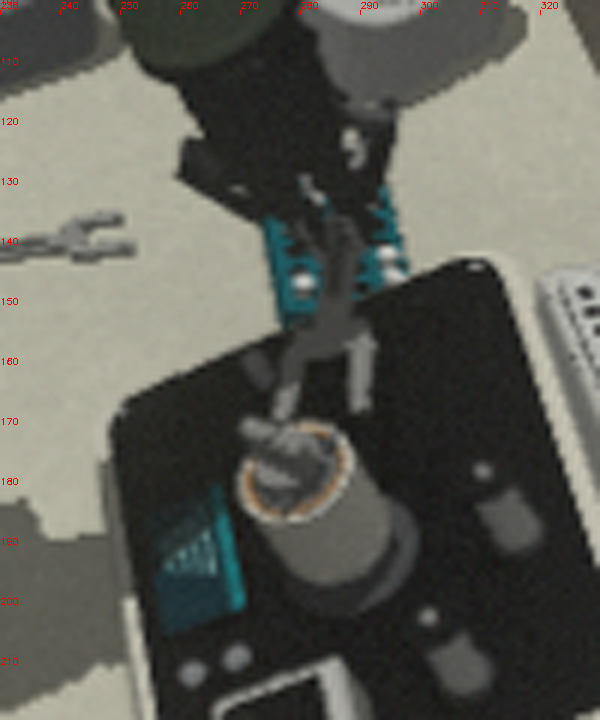

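View pics/t8.png

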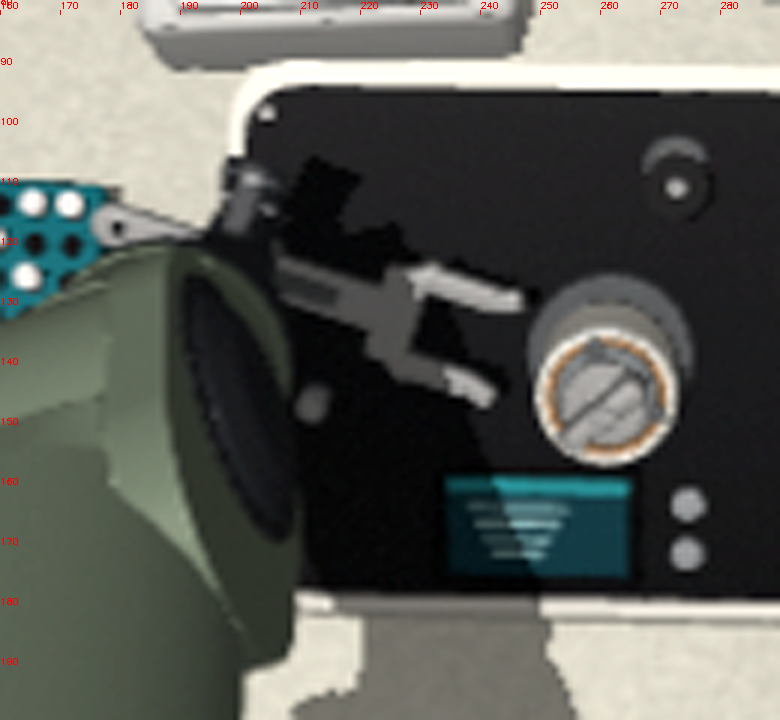

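```bash
python3 - <<'E'
from h import *
p=np.load('lab.npy')
pc,r,o=cur(); M=r.as_matrix()
S=pc+r.apply(OFF); sx,sy,sz=M[:,2],M[:,1],-M[:,0]
f=lambda a,b,c:S+a*sx+b*sy+c*sz
pts={'tipUp':(.026,.0226,.010),'tipDn':(.026,-.0226,.010),'jb':(-.018,0,.010),'hole':(-.159,0,.01)}
for k,v in pts.items():
    P=f(*v); print(k,P,'top',proj('top',P),'side',proj('side',P))
print(tri((290.5,168.5),(246.8,130)),tri((276.8,169.8),(241.8,147)))
E
```

```text
tipUp [0.6319 0.0305 0.1989] top [[244.8457 130.6509]] side [[288.2665 165.7293]]
tipDn [0.5933 0.0462 0.1814] top [[239.9234 145.8848]] side [[275.2888 167.54  ]]
jb [0.627  0.0796 0.1955] top [[227.1411 133.3147]] side [[283.1459 155.8732]]
hole [0.673  0.2117 0.2129] top [[177.7692 117.1217]] side [[287.3024 123.9694]]
[0.6371 0.0253 0.1896] [0.5943 0.0413 0.1747]
```

```bash
python3 - <<'E'
from h import *
t=cv2.imread('pics/top8.png')[:,:,::-1]; s=cv2.imread('pics/side8.png')[:,:,::-1]
g=lambda a:(255*(a/255.)**.55).astype(np.uint8)
crop(g(t),170,105,255,155,9,'pics/t8b.png'); crop(g(s),265,115,305,180,9,'pics/s8b.png')
E
```

```text
(no output)
```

View pics/t8b.png

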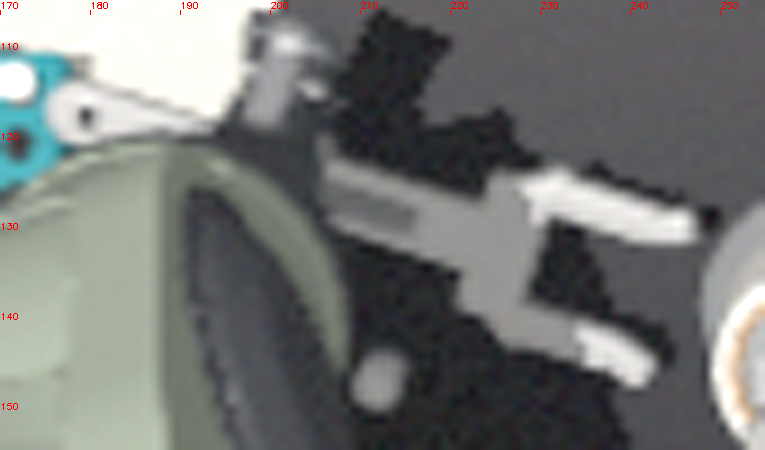

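View pics/s8b.png

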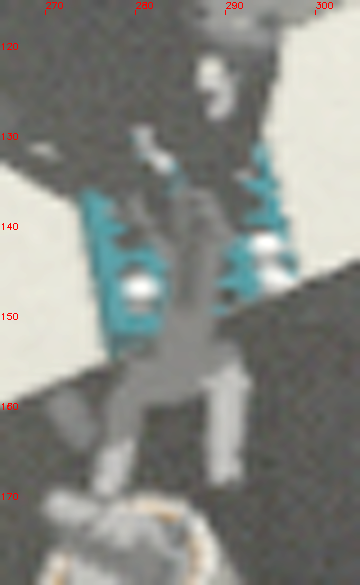

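```bash
cat > spfit.py <<'E'
from h import *
def spfit(obs,prior=True,sig=(.004,.03)):
    pc,r,o=cur(); S0=pc+r.apply(OFF); M=r.as_matrix()
    R0=R.from_matrix(np.stack([M[:,2],M[:,1],-M[:,0]],1))
    def f(z):
        Q=R0*R.from_rotvec(z[3:]); 
        e=[proj(n,S0+z[:3]+Q.apply(q))[0]-uv for n,uv,q in obs]
        return np.r_[np.concatenate(e)/.8, z[:3]/.02, z[3:]/.1]
    rr=least_squares(f,np.zeros(6)); z=rr.x
    print('res px',(rr.fun[:-6]*.8).round(1))
    Q=R0*R.from_rotvec(z[3:])
    print('dS',z[:3],'rot(spanner axes)',z[3:],'cov sd',np.sqrt(np.diag(np.linalg.inv(rr.jac.T@rr.jac))))
    S=S0+z[:3]
    return S,Q,r.inv().apply(S-pc)
TU=(.026,.0226,.01);TD=(.026,-.0226,.01);CU=(-.018,.015,.01);CD=(-.018,-.015,.01);HO=(-.1585,0,.01)
E
python3 - <<'E'
from spfit import *
obs=[('top',(246.5,130.5),TU),('top',(241,147),TD),('top',(229.3,130.8),CU),('top',(227,138),CD),('top',(178.8,118),HO),
('side',(289.5,168.5),TU),('side',(276,169.5),TD),('side',(287.5,157.5),CU),('side',(280.5,159.5),CD)]
S,Q,off=spfit(obs); print(off,Q.as_matrix())
p=np.load('lab.npy'); O,xf,yf,n=spin_frame(p,-.31)
d=S-O; print('spanner origin in flats frame',d@xf,d@yf,d@n,'axes: sx.',Q.apply([1,0,0])@np.stack([xf,yf,n],1))
E
```

```text
res px [-0.6  0.4  0.1 -1.   0.5 -2.2 -0.2  0.7  0.5  0.2 -0.8 -0.2 -0.2  0.7
  0.1  0.2 -1.3 -0.5]
dS [ 0.0012 -0.0022 -0.0099] rot(spanner axes) [0.0041 0.0218 0.0055] cov sd [0.0011 0.0012 0.0025 0.0691 0.0559 0.018 ]
[ 0.0006 -0.0021  0.0981] [[-0.313   0.854  -0.4156]
 [-0.9392 -0.3433  0.0021]
 [-0.1409  0.391   0.9096]]
spanner origin in flats frame -0.0033185564802760284 0.0771717321213235 0.05033056119812723 axes: sx. [ 0.0063 -0.9998 -0.0211]
```

```bash
sed -i 's/^OFF=.*/OFF=np.array([.0006,-.0021,.0981])/' h.py; python3 - <<'E'
from h import *
p=np.load('lab.npy')
P,Rt=spanner_goal(p,-.31,.075,.014); delta(P,Rt)
E
```

```text
shift cm [3.62 0.34 0.21] rotvec [0.001 0.001 0.001] |d| 3.65 ang 0.001
```

Request:
step_arm:
  targets:
    - [[1.5,0.3,0.2,0,0,0,0],[3,0.34,0.2,0,0,0,0],[3.6,0.34,0.2,0,0,0,0],[3.6,0.34,0.2,0,0,0,0]]

```text
clock: 11.9
position: [0.6764, 0.1477, 0.1542]
tool_rot: [1.877, 1.155, -0.054]
force: [-0.6, -0.2, -1.7]
grip_width: 0.0168
```

```bash
python3 look.py 9 250,110,320,210,8 190,100,290,170,8
python3 - <<'E'
from h import *
t=cv2.imread('pics/top9.png')[:,:,::-1]; s=cv2.imread('pics/side9.png')[:,:,::-1]
g=lambda a:(255*(a/255.)**.55).astype(np.uint8)
crop(g(t),170,105,275,155,7,'pics/t9b.png'); crop(g(s),262,120,308,190,8,'pics/s9b.png')
E
```

```text
t 12.0 p [0.6767 0.1477 0.1557] x [ 0.4048 -0.0213 -0.9141] y [ 0.8541 -0.3483  0.3863] F [-0.   0.7 -2.6] M [0.07 0.56 0.02] w 0.0168
q [-0.6609  0.5798  0.3901  1.8694 -0.1266  0.3442 -0.6201]
```

View pics/t9b.png

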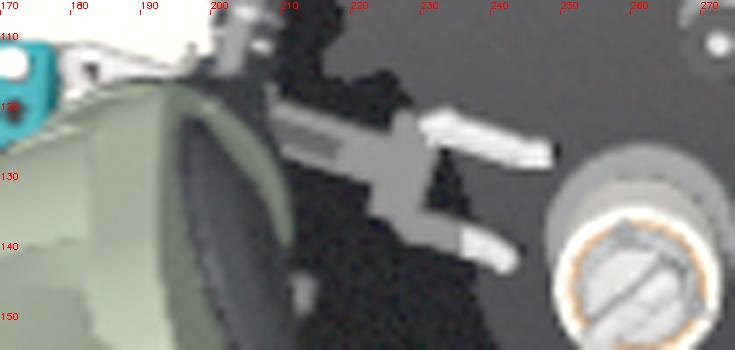

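View pics/s9b.png

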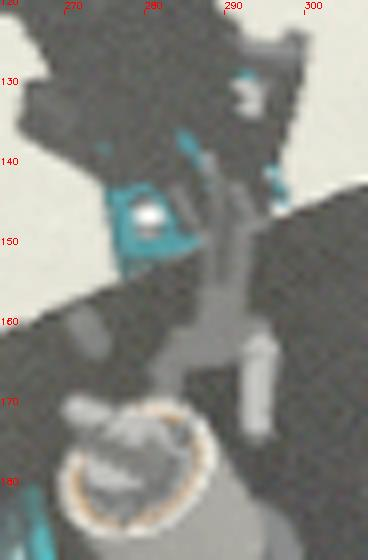

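```bash
cat > rep.py <<'E'
from spfit import *
def rep(obs,sp=-.31):
    S,Q,off=spfit(obs); print('off',off)
    p=np.load('lab.npy'); O,xf,yf,n=spin_frame(p,sp); B=np.stack([xf,yf,n],1)
    print('origin in flats frame (lat,back,h)',(S-O)@B,'sx',Q.apply([1,0,0])@B)
E
python3 - <<'E'
from rep import *
rep([('top',(247.5,127.7),TU),('top',(241.8,142.5),TD),('top',(231.5,126.5),CU),('top',(228.5,134.5),CD),('top',(181.6,115),HO),
('side',(294.2,174.3),TU),('side',(292.3,164.5),CU),('side',(284.2,166.5),CD)])
E
```

```text
res px [-0.7 -0.2  0.4 -0.5 -0.2 -1.2 -0.1  0.5  0.7  0.2 -1.   0.7 -0.2 -0.
 -0.3 -0.6]
dS [ 0.0011  0.0022 -0.0032] rot(spanner axes) [0.0425 0.0274 0.0061] cov sd [0.0014 0.0012 0.0029 0.0781 0.0612 0.0193]
off [ 0.004  -0.0031  0.0961]
origin in flats frame (lat,back,h) [-0.0011  0.0771  0.0108] sx [ 0.0075 -0.9996 -0.0262]
```

Request:
step_arm:
  targets:
    - [[0.3,0.1,0,0,0,0,0],[0.5,0.1,0,0,0,0,0],[0.7,0.1,0,0,0,0,0],[0.7,0.1,0,0,0,0,0]]

```text
clock: 12.4
position: [0.6803, 0.1473, 0.1495]
tool_rot: [1.878, 1.154, -0.053]
force: [-0.8, 0.6, -2.3]
grip_width: 0.0169
```

Request:
step_arm:
  targets:
    - [[0.2,0,0,0,0,0,0],[0.4,0,0,0,0,0,0],[0.4,0,0,0,0,0,0]]

```text
clock: 12.7
position: [0.6819, 0.1471, 0.1455]
tool_rot: [1.878, 1.154, -0.053]
force: [-0.1, 0.1, -1.9]
grip_width: 0.0165
```

Request:
step_arm:
  targets:
    - [[0.2,0,0,0,0,0,0],[0.3,0,0,0,0,0,0],[0.3,0,0,0,0,0,0]]

```text
clock: 13.0
position: [0.6831, 0.147, 0.1426]
tool_rot: [1.878, 1.154, -0.053]
force: [0.6, -0.5, -1.7]
grip_width: 0.017
```

```bash
python3 look.py 10 250,110,320,210,8 190,100,290,170,8
python3 - <<'E'
from h import *
t=cv2.imread('pics/top10.png')[:,:,::-1]; s=cv2.imread('pics/side10.png')[:,:,::-1]
g=lambda a:(255*(a/255.)**.55).astype(np.uint8)
crop(g(t),170,105,275,155,7,'pics/t9b.png'); crop(g(s),262,120,308,190,8,'pics/s9b.png')
E
```

```text
t 13.1 p [0.6831 0.147  0.1427] x [ 0.4044 -0.0215 -0.9143] y [ 0.8542 -0.3483  0.386 ] F [ 0.2  0.7 -1.4] M [0.13 0.55 0.06] w 0.0171
q [-0.6425  0.6056  0.3748  1.8607 -0.1334  0.3257 -0.6129]
```

View pics/t9b.png

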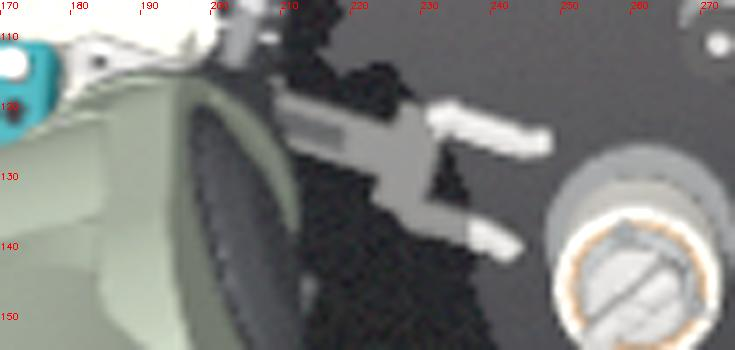

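View pics/s9b.png

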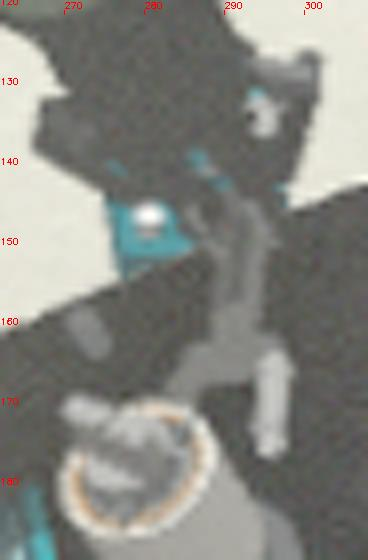

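Request:
step_arm:
  targets:
    - [[0.1,0,0,0,0,0,0],[0.2,0,0,0,0,0,0],[0.2,0,0,0,0,0,0]]

```text
clock: 13.4
position: [0.684, 0.147, 0.1408]
tool_rot: [1.878, 1.154, -0.053]
force: [-0.3, -0.2, -2.6]
grip_width: 0.0171
```

Request:
step_arm:
  targets:
    - [[0.1,0,0,0,0,0,0],[0.2,0,0,0,0,0,0],[0.2,0,0,0,0,0,0]]

```text
clock: 13.7
position: [0.6847, 0.1469, 0.1388]
tool_rot: [1.878, 1.154, -0.053]
force: [-0.4, 0.3, -2.7]
grip_width: 0.0168
```

```bash
python3 look.py 11 250,110,320,210,8 190,100,290,170,8
python3 - <<'E'
from h import *
t=cv2.imread('pics/top11.png')[:,:,::-1]; s=cv2.imread('pics/side11.png')[:,:,::-1]
g=lambda a:(255*(a/255.)**.55).astype(np.uint8)
crop(g(t),170,105,275,155,7,'pics/t9b.png'); crop(g(s),262,120,308,190,8,'pics/s9b.png')
E
```

```text
t 13.8 p [0.6847 0.1469 0.1389] x [ 0.4043 -0.0216 -0.9144] y [ 0.8543 -0.3483  0.3859] F [-0.5 -0.2 -2.6] M [0.09 0.62 0.  ] w 0.0169
q [-0.6379  0.613   0.3706  1.8587 -0.1352  0.3201 -0.6114]
```

View pics/t9b.png

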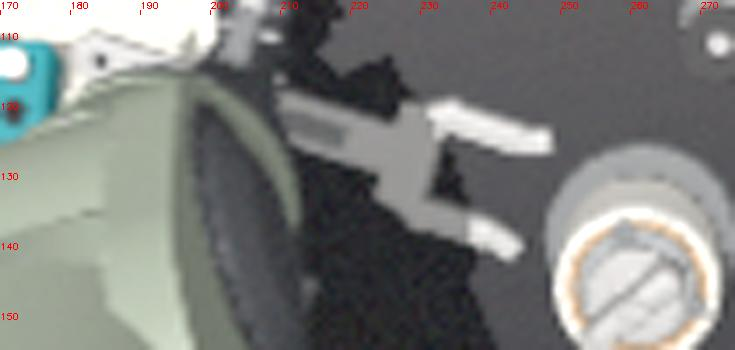

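View pics/s9b.png

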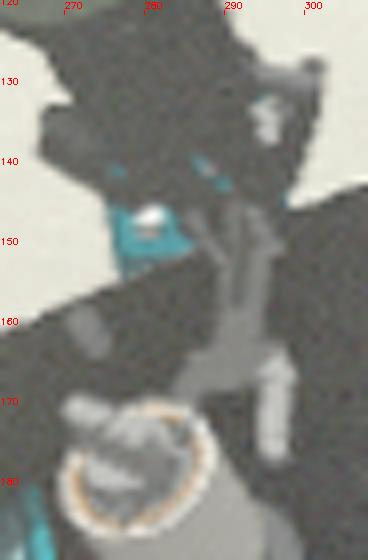

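```bash
python3 - <<'E'
from rep import *
rep([('top',(247.5,125.5),TU),('top',(242.3,140.5),TD),('top',(231.9,124.6),CU),('top',(228.8,132.5),CD),('top',(182.8,113.6),HO),
('side',(295.1,177.2),TU),('side',(293.6,167),CU),('side',(285.5,169),CD)])
p=np.load('lab.npy');O,xf,yf,n=spin_frame(p,-.31)
# where the tips would be if lying on deck (z top face h=.01) at same lat/back
for h in (0,.005,.01):
  for k,(a,b) in dict(TU=(.0226,.051),TD=(-.0226,.051)).items():
    P=O+xf*a+yf*b+n*(h+.01); print(h,k,proj('top',P),proj('side',P))
E
```

```text
res px [-0.5  0.5  0.2 -0.2 -0.2 -0.8  0.   0.9  0.6  0.2 -0.   0.3  0.3 -0.
  0.3 -0.6]
dS [ 0.0007  0.0029 -0.0007] rot(spanner axes) [0.0472 0.0299 0.0052] cov sd [0.0014 0.0012 0.003  0.0785 0.0621 0.0195]
off [ 0.0014 -0.0028  0.0952]
origin in flats frame (lat,back,h) [-0.0001  0.0778 -0.0051] sx [ 0.0068 -0.9996 -0.0283]
0 TU [[247.1872 126.2364]] [[294.6791 176.8234]]
0 TD [[242.4612 140.7816]] [[282.0425 178.4152]]
0.005 TU [[247.0962 126.5837]] [[294.182  175.9853]]
0.005 TD [[242.3522 141.1836]] [[281.516  177.5936]]
0.01 TU [[247.0044 126.9339]] [[293.6819 175.1423]]
0.01 TD [[242.2424 141.5889]] [[280.9864 176.7674]]
```

Request:
step_arm:
  targets:
    - [[0.1,0,0,0,0,0,0],[0.2,0,0,0,0,0,0],[0.2,0,0,0,0,0,0]]

```text
clock: 14.1
position: [0.6855, 0.1468, 0.1369]
tool_rot: [1.878, 1.154, -0.054]
force: [-0.4, 1.0, -1.9]
grip_width: 0.0166
```

Request:
step_arm:
  targets:
    - [[0.1,0,0,0,0,0,0],[0.2,0,0,0,0,0,0],[0.2,0,0,0,0,0,0]]

```text
clock: 14.4
position: [0.6863, 0.1467, 0.1349]
tool_rot: [1.877, 1.154, -0.054]
force: [0.1, 0.3, -2.6]
grip_width: 0.0166
```

Request:
step_arm:
  targets:
    - [[0.1,0,0,0,0,0,0],[0.2,0,0,0,0,0,0],[0.2,0,0,0,0,0,0]]

```text
clock: 14.7
position: [0.6867, 0.1468, 0.1346]
tool_rot: [1.88, 1.154, -0.052]
force: [-24.8, -1.0, 31.3]
grip_width: 0.0171
```

Request:
step_arm:
  targets:
    - [[0.1,0,0,0,0,0,0],[0.2,0,0,0,0,0,0],[0.2,0,0,0,0,0,0]]

```text
clock: 15.0
position: [0.6867, 0.1468, 0.1345]
tool_rot: [1.882, 1.155, -0.05]
force: [-34.5, -2.6, 43.2]
grip_width: 0.0171
```

Request:
step_arm:
  targets:
    - [[-0.15,0,0,0,0,0,0],[-0.15,0,0,0,0,0,0]]

```text
clock: 15.2
position: [0.6863, 0.1469, 0.1364]
tool_rot: [1.883, 1.154, -0.049]
force: [0.2, -0.9, -0.9]
grip_width: 0.0166
```

```bash
python3 look.py 12 250,110,320,210,8 190,100,290,170,8
python3 - <<'E'
from h import *
t=cv2.imread('pics/top12.png')[:,:,::-1]; s=cv2.imread('pics/side12.png')[:,:,::-1]
g=lambda a:(255*(a/255.)**.55).astype(np.uint8)
crop(g(t),170,105,275,155,7,'pics/t9b.png'); crop(g(s),262,120,308,190,8,'pics/s9b.png')
E
```

```text
t 15.3 p [0.6862 0.1468 0.1358] x [ 0.4036 -0.0201 -0.9147] y [ 0.8544 -0.3494  0.3846] F [ 0.2 -0.6 -2.2] M [ 0.06  0.59 -0.03] w 0.0166
q [-0.6313  0.6186  0.3646  1.8565 -0.1378  0.3159 -0.6089]
```

View pics/t9b.png

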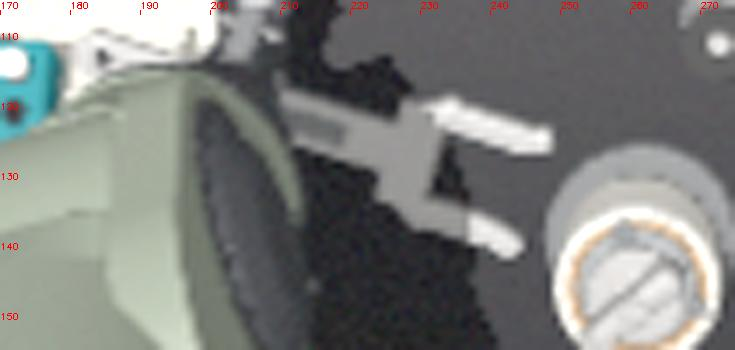

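View pics/s9b.png

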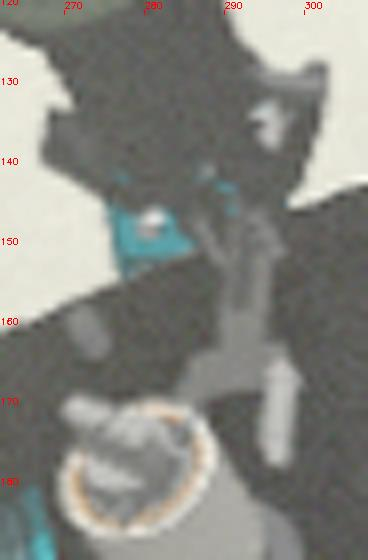

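Request:
step_arm:
  targets:
    - [[-0.05,0,1,0,0,0,0],[-0.05,0,2,0,0,0,0],[-0.05,0,3,0,0,0,0],[-0.05,0,3,0,0,0,0]]

```text
clock: 15.7
position: [0.6756, 0.1162, 0.1323]
tool_rot: [1.881, 1.156, -0.054]
force: [-0.2, 0.6, -2.0]
grip_width: 0.0168
```

```bash
python3 look.py 13 250,110,320,210,8 190,100,290,170,8
python3 - <<'E'
from h import *
t=cv2.imread('pics/top13.png')[:,:,::-1]; s=cv2.imread('pics/side13.png')[:,:,::-1]
g=lambda a:(255*(a/255.)**.55).astype(np.uint8)
crop(g(t),170,105,275,155,7,'pics/t9b.png'); crop(g(s),262,130,308,200,8,'pics/s9b.png')
E
```

```text
t 15.8 p [0.6762 0.1183 0.1326] x [ 0.4037 -0.0202 -0.9147] y [ 0.8541 -0.3501  0.3847] F [-0.5 -0.6 -1.8] M [ 0.11  0.55 -0.01] w 0.0169
q [-0.5755  0.5975  0.3381  1.9014 -0.1348  0.281  -0.5696]
```

View pics/t9b.png

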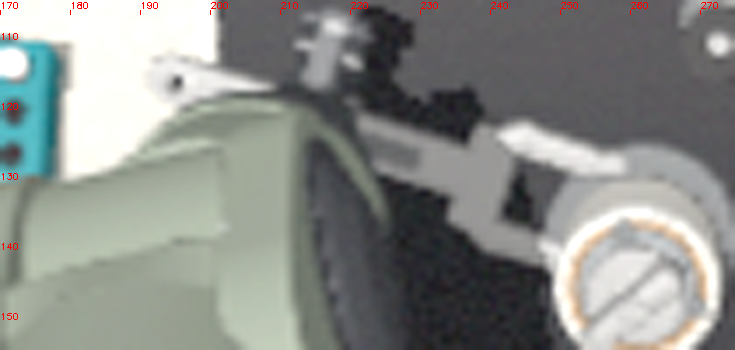

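View pics/s9b.png

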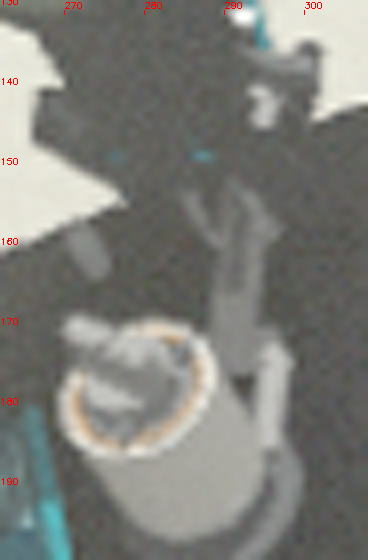

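```bash
python3 - <<'E'
from rep import *
p=np.load('lab.npy');O,xf,yf,n=spin_frame(p,-.31)
for a,b,h in [(.0226,.023,.01),(.0226,.023,.034),(.0219,.0219,.024),(.0219,.0219,.018)]:
    P=O+xf*a+yf*b+n*h; print((a,b,h),proj('top',P).round(1),proj('side',P).round(1))
t=tri((295.2,185.8),(257.8,128.3))-O; print('tip',t@xf,t@yf,t@n)
rep([('top',(257.8,128.3),TU),('top',(242.7,126.8),CU),('top',(239.6,134.5),CD),('top',(193.9,116.6),HO),
('side',(295.2,185.8),TU),('side',(293.5,175),CU)])
t=cv2.imread('pics/top13.png')[:,:,::-1]; s=cv2.imread('pics/side13.png')[:,:,::-1]
g=lambda a:(255*(a/255.)**.55).astype(np.uint8)
crop(g(t),235,115,285,155,15,'pics/t13c.png'); crop(g(s),275,160,310,205,14,'pics/s13c.png')
E
```

```text
(0.0226, 0.023, 0.01) [[256.4 129.3]] [[293.9 183.8]]
(0.0226, 0.023, 0.034) [[256.2 131.1]] [[291.5 179.8]]
(0.0219, 0.0219, 0.024) [[256.5 130.7]] [[292.3 181.8]]
(0.0219, 0.0219, 0.018) [[256.6 130.2]] [[292.9 182.8]]
tip 0.024968657903612752 0.019773228030801403 0.0025478558177643423
res px [-0.  -0.  -0.2 -0.6 -0.1  1.3  0.3 -0.1  0.1 -0.   0.6 -0.1]
dS [0.0024 0.0008 0.0008] rot(spanner axes) [0.052  0.0427 0.0099] cov sd [0.002  0.0014 0.0038 0.0937 0.0708 0.0218]
off [ 0.0008 -0.0001  0.0964]
origin in flats frame (lat,back,h) [ 0.0027  0.0462 -0.0076] sx [ 0.01   -0.9991 -0.0421]
```

View pics/t13c.png

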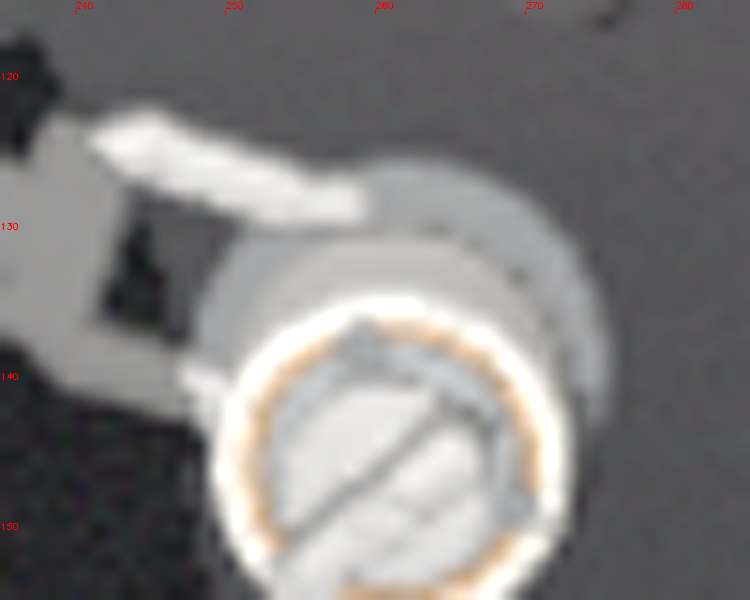

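View pics/s13c.png

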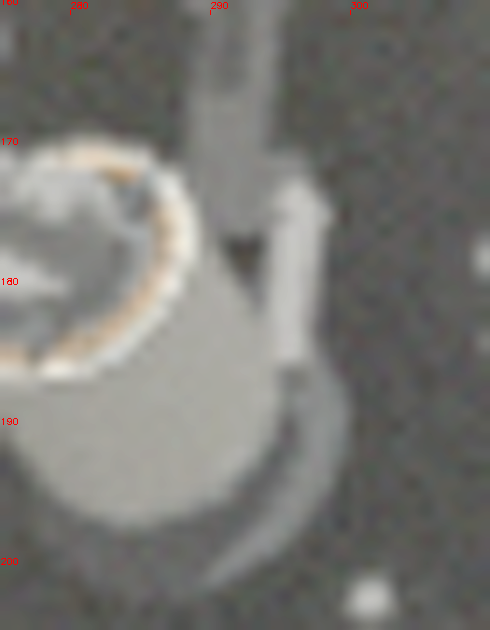

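```bash
cat >> h.py <<'E'
def onh(n_,uv,h,p,sp):
    O,xf,yf,n=spin_frame(p,sp); o,d=ray(n_,uv); k=((O+n*h-o)@n)/(d@n); P=o+d*k-O
    return np.array([P@xf,P@yf])*1000
E
python3 - <<'E'
from h import *
p=np.load('lab.npy')
for nm,L in {'t11':[(247.5,125.5),(242.3,140.5),(231.9,124.6),(228.8,132.5),(182.8,113.6)],'t13':[(258.5,128.3),(243,127),(241,136.2),(193.9,116.6)]}.items():
    for uv in L: print(nm,uv,onh('top',uv,.0115,p,-.31).round(1))
for uv in [(295.2,186),(293.5,176.5)]: print('s',uv,onh('side',uv,.0115,p,-.31).round(1))
# foot centre check using roll rim ellipse
print(proj('top',deck(p,(0,0,.084))),proj('side',deck(p,(0,0,.084))))
th=np.linspace(0,2*np.pi,72,endpoint=False)
for n in('top','side'):
    q=proj(n,deck(p,np.stack([.032*np.cos(th),.032*np.sin(th),0*th+.084],1))); print(n,q.min(0),q.max(0))
    q=proj(n,deck(p,np.stack([.0385*np.cos(th),.0385*np.sin(th),0*th+.0],1))); print(n,'disc',q.min(0),q.max(0))
E
```

```text
t11 (247.5, 125.5) [25.2 50.8]
t11 (242.3, 140.5) [-21.6  51.7]
t11 (231.9, 124.6) [13.4 94.2]
t11 (228.8, 132.5) [-11.5  96. ]
t11 (182.8, 113.6) [ -1.1 237.2]
t13 (258.5, 128.3) [27.6 18.3]
t13 (243, 127) [16.9 61.8]
t13 (241, 136.2) [-10.6  59.1]
t13 (193.9, 116.6) [  0.8 204.6]
s (295.2, 186) [28.6 12.7]
s (293.5, 176.5) [18.9 51.8]
[[260.9782 145.2847]] [[278.65   177.9399]]
top [249.2963 133.7674] [272.6762 156.574 ]
top disc [248.4365 125.2751] [274.6655 151.0155]
side [269.2161 169.5574] [288.2484 186.5331]
side disc [276.956  182.2622] [298.911  202.0809]
```

Request:
step_arm:
  targets:
    - [[0,-0.25,0.3,0,0,0,0],[0,-0.25,0.8,0,0,0,0],[0,-0.25,1.3,0,0,0,0],[0,-0.25,1.3,0,0,0,0]]

```text
clock: 16.2
position: [0.6693, 0.1064, 0.1297]
tool_rot: [1.883, 1.156, -0.051]
force: [-2.5, 1.7, -3.2]
grip_width: 0.0172
```

```bash
cat >> h.py <<'E'
def ff(sp):
    p=np.load('lab.npy');O,xf,yf,n=spin_frame(p,sp); pc,r,o=cur(); F=o['force']-np.array([0,0,-2.2]); print('F lat,back,n',(F@xf).round(1),(F@yf).round(1),(F@n).round(1))
E
python3 look.py 14 250,110,320,210,8 190,100,290,170,8
python3 - <<'E'
from h import *
ff(-.31)
t=cv2.imread('pics/top14.png')[:,:,::-1]; s=cv2.imread('pics/side14.png')[:,:,::-1]
g=lambda a:(255*(a/255.)**.55).astype(np.uint8)
crop(g(t),190,105,280,155,8,'pics/t14c.png'); crop(g(s),265,140,310,205,10,'pics/s14c.png')
E
```

```text
t 16.3 p [0.6696 0.1069 0.1299] x [ 0.4032 -0.0202 -0.9149] y [ 0.8542 -0.3504  0.3842] F [-1.3  0.9 -2.4] M [ 0.33  0.98 -0.13] w 0.0168
q [-0.5533  0.5888  0.3265  1.9254 -0.1339  0.2622 -0.5543]
F lat,back,n -1.5 0.4 0.4
```

View pics/t14c.png

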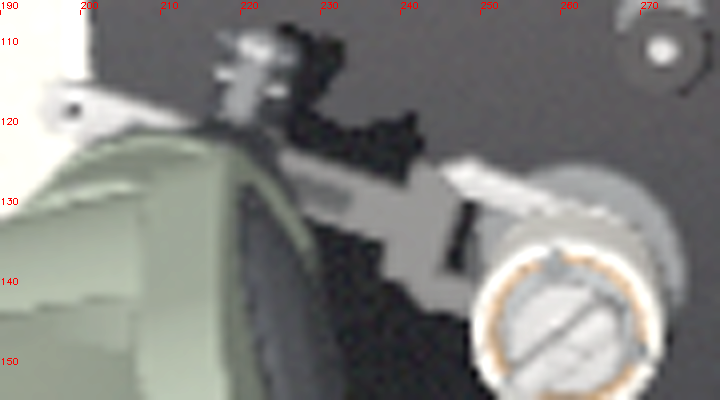

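View pics/s14c.png

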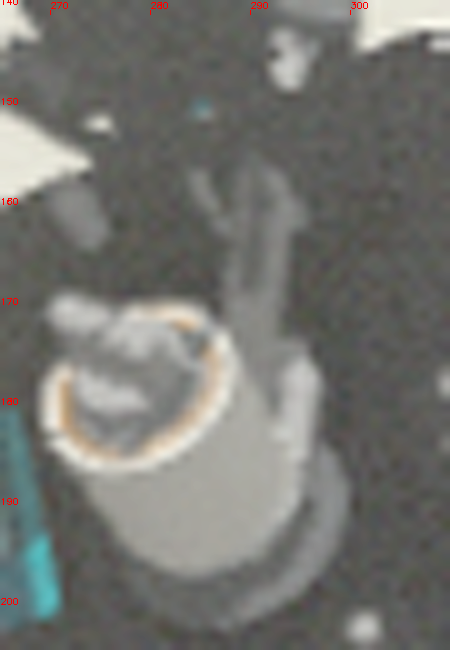

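Request:
step_arm:
  targets:
    - [[0,0,0.4,0,0,0,0],[0,0,0.8,0,0,0,0],[0,0,0.8,0,0,0,0]]

```text
clock: 16.6
position: [0.6667, 0.0984, 0.1287]
tool_rot: [1.882, 1.156, -0.052]
force: [-1.4, -0.5, -2.5]
grip_width: 0.0168
```

```bash
python3 -c "
from h import *
st();ff(-.31)"
```

```text
t 16.6 p [0.6667 0.0984 0.1287] x [ 0.4028 -0.0209 -0.9151] y [ 0.854  -0.3511  0.3839] F [-1.4 -0.5 -2.5] M [ 0.1   0.97 -0.16] w 0.0168
q [-0.5356  0.5838  0.3183  1.937  -0.1328  0.2532 -0.543 ]
F lat,back,n -1.2 -1.0 0.3
```

Request:
step_arm:
  targets:
    - [[0,0,0.4,0,0,0,0],[0,0,0.8,0,0,0,0],[0,0,1.2,0,0,0,0],[0,0,1.2,0,0,0,0]]

```text
clock: 17.0
position: [0.6625, 0.0862, 0.1272]
tool_rot: [1.881, 1.156, -0.053]
force: [-1.9, 0.6, -2.3]
grip_width: 0.0163
```

```bash
python3 look.py 15 250,110,320,210,8 190,100,290,170,8
python3 - <<'E'
from h import *
ff(-.31)
t=cv2.imread('pics/top15.png')[:,:,::-1]; s=cv2.imread('pics/side15.png')[:,:,::-1]
g=lambda a:(255*(a/255.)**.55).astype(np.uint8)
crop(g(t),190,105,280,155,8,'pics/t15c.png'); crop(g(s),265,140,310,205,10,'pics/s15c.png')
E
```

```text
t 17.1 p [0.6627 0.0868 0.1273] x [ 0.4026 -0.0212 -0.9151] y [ 0.8539 -0.3514  0.3838] F [-1.5  0.4 -2.9] M [ 0.12  0.94 -0.14] w 0.0166
q [-0.5091  0.5767  0.3053  1.953  -0.1311  0.2402 -0.5262]
F lat,back,n -1.6 -0.2 0.0
```

View pics/t15c.png

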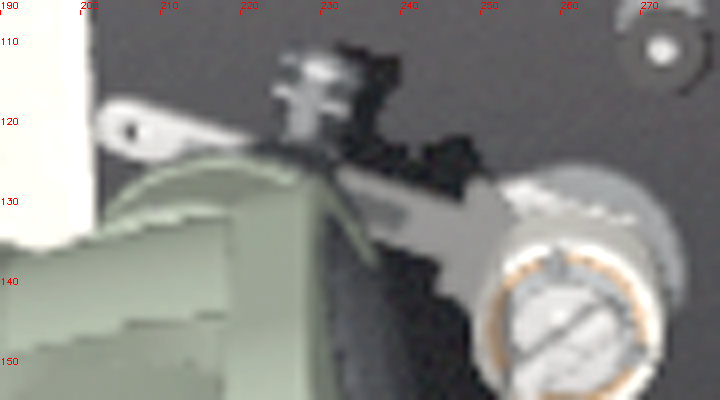

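View pics/s15c.png

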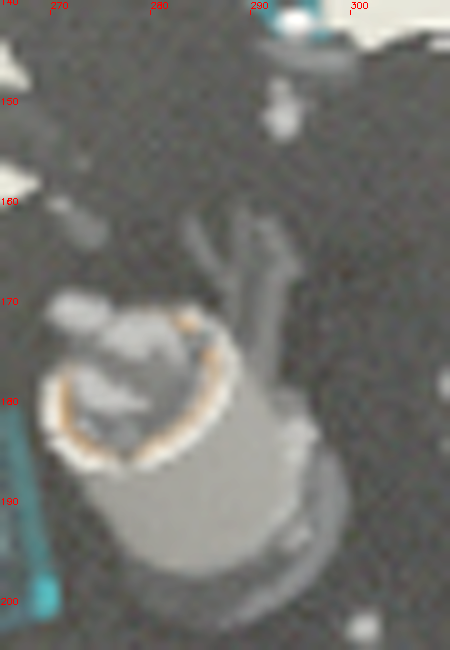

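```bash
python3 -c "
from h import *
p=np.load('lab.npy'); print(onh('top',(205.2,121.5),.0115,p,-.31),onh('top',(205.2,121.5),.015,p,-.31))
P,Rt=spanner_goal(p,-.31,0,0.0); delta(P,Rt)"
```

```text
[ -2.5112 169.8819] [ -1.7041 169.5567]
shift cm [-0.74  0.19  0.99] rotvec [-0.002  0.002  0.004] |d| 1.25 ang 0.005
```

Request:
step_arm:
  targets:
    - [[0,0,0.4,0,0,0,0],[0,0,0.8,0,0,0,0],[0,0,0.9,0,0,0,0],[0,0,0.9,0,0,0,0]]

```text
clock: 17.5
position: [0.6596, 0.078, 0.1261]
tool_rot: [1.882, 1.156, -0.053]
force: [-1.4, -0.3, -2.5]
grip_width: 0.0167
```

Request:
step_arm:
  targets:
    - [[0,0,0.15,0,0,0,0],[0,0,0.3,0,0,0,0],[0,0,0.3,0,0,0,0]]

```text
clock: 17.8
position: [0.6595, 0.0778, 0.1264]
tool_rot: [1.887, 1.154, -0.045]
force: [3.1, 11.2, -1.3]
grip_width: 0.0168
```

```bash
python3 -c "
from h import *
st();ff(-.31)"
```

```text
t 17.8 p [0.6595 0.0778 0.1264] x [ 0.4045 -0.0184 -0.9143] y [ 0.854  -0.3502  0.3849] F [ 3.1 11.2 -1.3] M [2.59 0.17 0.77] w 0.0168
q [-0.4824  0.5696  0.2891  1.967  -0.13    0.2263 -0.5091]
F lat,back,n -1.0 11.6 -0.2
```

Request:
step_arm:
  targets:
    - [[0,0,-0.1,0,0,0,0],[0,-0.48,-0.08,-0.05,0,0,0],[0,-0.95,-0.05,-0.1,0,0,0],[0,-1.43,0.01,-0.15,0,0,0],[0,-1.9,0.1,-0.2,0,0,0],[0,-1.9,0.1,-0.2,0,0,0]]

```text
clock: 18.4
position: [0.6422, 0.0834, 0.1186]
tool_rot: [1.683, 1.155, -0.046]
force: [-2.1, 0.8, -3.7]
grip_width: 0.0168
```

```bash
python3 look.py 16 250,110,320,210,8 190,100,290,170,8
python3 - <<'E'
from h import *
ff(-.11)
t=cv2.imread('pics/top16.png')[:,:,::-1]; s=cv2.imread('pics/side16.png')[:,:,::-1]
g=lambda a:(255*(a/255.)**.55).astype(np.uint8)
crop(g(t),190,105,280,165,8,'pics/t16c.png'); crop(g(s),265,140,310,205,10,'pics/s16c.png')
E
```

```text
t 18.5 p [0.6428 0.0833 0.1189] x [ 0.4042 -0.0186 -0.9145] y [ 0.902  -0.1576  0.4019] F [-3.   1.1 -3.9] M [ 0.59  1.39 -0.14] w 0.0169
q [-0.4886  0.5611  0.2679  2.0096 -0.0424  0.1912 -0.4109]
F lat,back,n -3.5 0.6 -0.3
```

View pics/t16c.png

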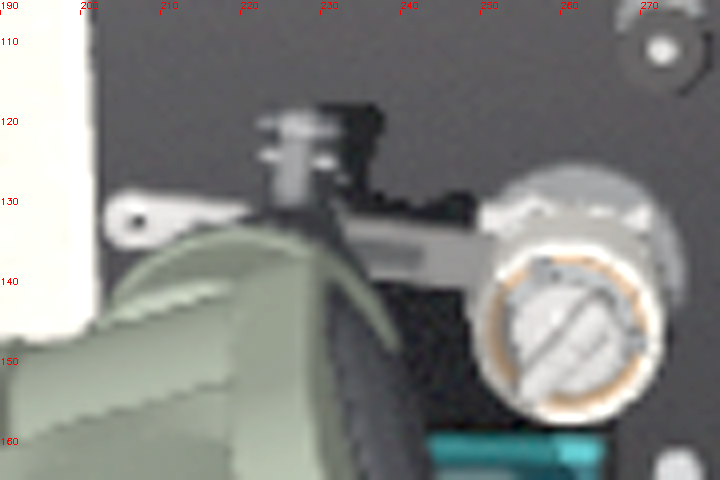

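View pics/s16c.png

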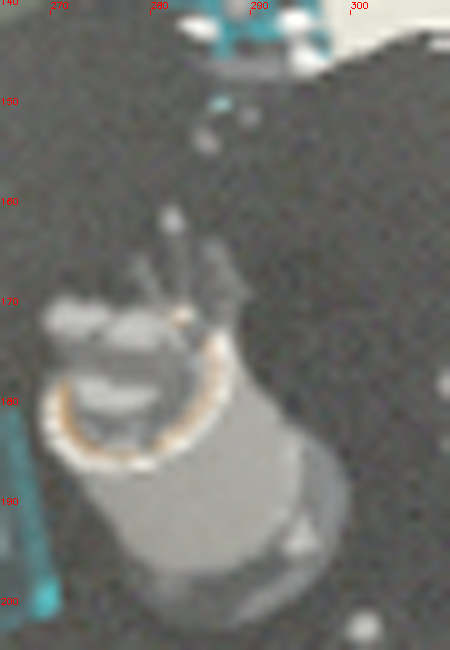

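Request:
step_arm:
  targets:
    - [[0,-0.48,0.01,-0.05,0,0,0],[0,-0.95,0.05,-0.1,0,0,0],[0,-1.15,0.07,-0.12,0,0,0],[0,-1.15,0.07,-0.12,0,0,0]]

```text
clock: 18.9
position: [0.632, 0.0844, 0.114]
tool_rot: [1.566, 1.155, -0.046]
force: [-3.3, 2.1, -4.3]
grip_width: 0.017
```

Request:
step_arm:
  targets:
    - [[0,-0.2,0,-0.02,0,0,0],[0,-0.4,0.01,-0.04,0,0,0],[0,-0.4,0.01,-0.04,0,0,0]]

```text
clock: 19.2
position: [0.6283, 0.0845, 0.1125]
tool_rot: [1.525, 1.154, -0.046]
force: [-2.1, 3.0, -3.3]
grip_width: 0.0166
```

```bash
python3 look.py 17 250,110,320,210,8 190,100,290,170,8
python3 - <<'E'
from h import *
ff(.05)
t=cv2.imread('pics/top17.png')[:,:,::-1]; s=cv2.imread('pics/side17.png')[:,:,::-1]
g=lambda a:(255*(a/255.)**.55).astype(np.uint8)
crop(g(t),190,105,280,165,8,'pics/t17c.png'); crop(g(s),255,130,310,205,9,'pics/s17c.png')
E
```

```text
t 19.3 p [0.6284 0.0845 0.1125] x [ 0.4041 -0.0185 -0.9145] y [0.9147 0.0025 0.4041] F [-2.8  3.3 -3.5] M [ 0.74  1.3  -0.08] w 0.0171
q [-0.4705  0.5512  0.2267  2.0466  0.1206  0.1626 -0.4166]
F lat,back,n -3.1 3.3 0.1
```

View pics/t17c.png

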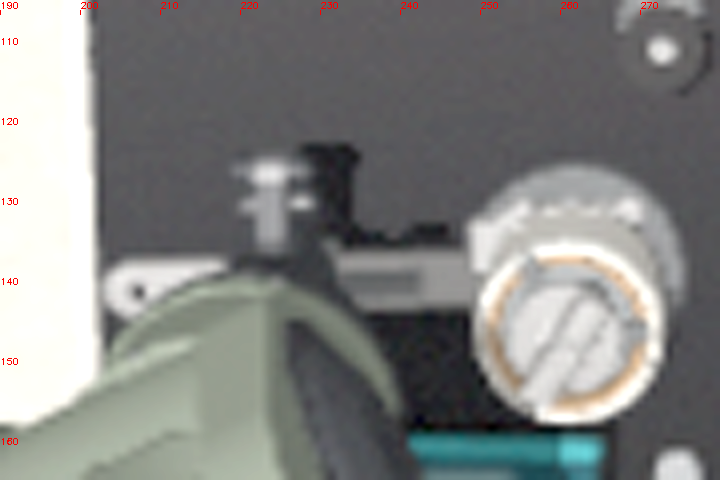

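View pics/s17c.png

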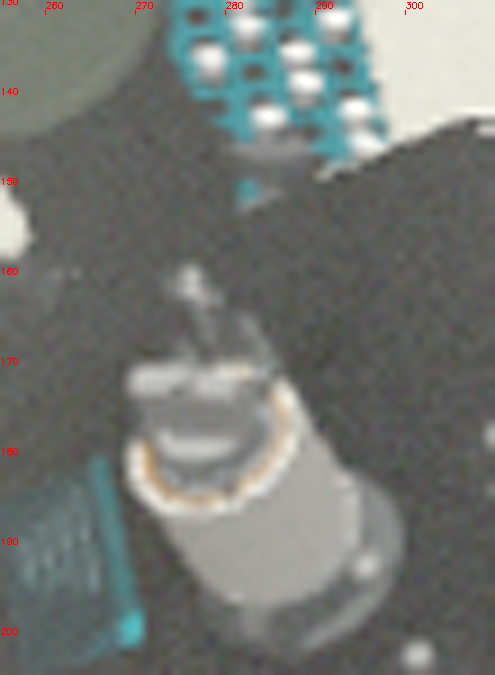

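Request:
step_arm:
  targets:
    - [[0,-0.15,0,-0.016,0,0,0],[0,-0.3,0,-0.032,0,0,0],[0,-0.3,0,-0.032,0,0,0]]

```text
clock: 19.6
position: [0.6275, 0.0845, 0.1123]
tool_rot: [1.498, 1.151, -0.043]
force: [8.1, 0.6, -5.6]
grip_width: 0.0169
```

```bash
python3 -c "
from h import *
st();ff(.05)"
```

```text
t 19.6 p [0.6275 0.0845 0.1123] x [ 0.4073 -0.0176 -0.9131] y [0.913  0.033  0.4066] F [ 8.1  0.6 -5.6] M [ 0.88 -0.78 -0.8 ] w 0.0169
q [-0.4451  0.5463  0.1912  2.0506  0.2476  0.1606 -0.5085]
F lat,back,n 6.0 0.7 -6.4
```

Request:
step_arm:
  targets:
    - [[0.1,0,0,0,0,0,0],[0.15,0,0,0,0,0,0],[0.15,0,0,0,0,0,0.3],[0.15,0,0,0,0,0,0.4],[0.15,0,0,0,0,0,0.4],[0.15,0,0,0,0,0,0.4]]

```text
clock: 20.2
position: [0.6284, 0.0844, 0.1112]
tool_rot: [1.498, 1.15, -0.043]
force: [0.4, 0.3, 0.5]
grip_width: 0.0341
```

```bash
python3 -c "
from h import *
st();ff(.05)"
```

```text
t 20.2 p [0.6284 0.0844 0.1112] x [ 0.4077 -0.0177 -0.9129] y [0.9128 0.0331 0.407 ] F [0.4 0.3 0.5] M [ 0.01  0.43 -0.02] w 0.0341
q [-0.4299  0.5475  0.1717  2.0488  0.3092  0.1619 -0.567 ]
F lat,back,n 1.5 0.3 2.3
```

Request:
step_arm:
  targets:
    - [[-1,0,0,0,0,0,0.4],[-3,0,0,0,0,0,0.4],[-6,0,0,0,0,0,0.4],[-10,0,0,0,0,0,0.4],[-14,0,0,0,0,0,0.4],[-16,0,0,0,0,0,0.4]]

```text
clock: 20.8
position: [0.5625, 0.0873, 0.2609]
tool_rot: [1.502, 1.147, -0.039]
force: [0.8, 0.4, -1.2]
grip_width: 0.034
```

```bash
python3 look.py 18 250,110,320,210,8 190,100,290,170,8
python3 - <<'E'
from h import *
t=cv2.imread('pics/top18.png')[:,:,::-1]; s=cv2.imread('pics/side18.png')[:,:,::-1]
g=lambda a:(255*(a/255.)**.55).astype(np.uint8)
crop(g(t),190,105,280,165,8,'pics/t18c.png'); crop(g(s),245,120,310,205,8,'pics/s18c.png')
E
```

```text
t 20.9 p [0.5632 0.0876 0.2609] x [ 0.4119 -0.0155 -0.9111] y [0.9109 0.0323 0.4113] F [-0.4  0.1 -1.2] M [0.04 0.45 0.01] w 0.0343
q [-0.4593  0.2054  0.1249  2.0692  0.2762  0.4872 -0.5327]
```

View pics/t18c.png

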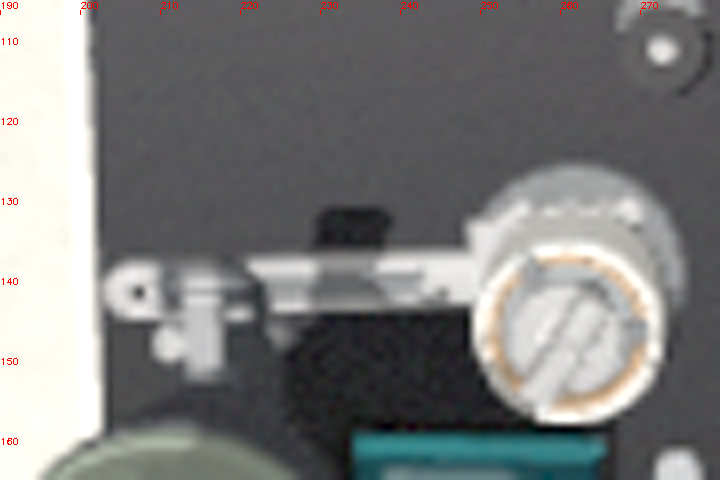

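View pics/s18c.png

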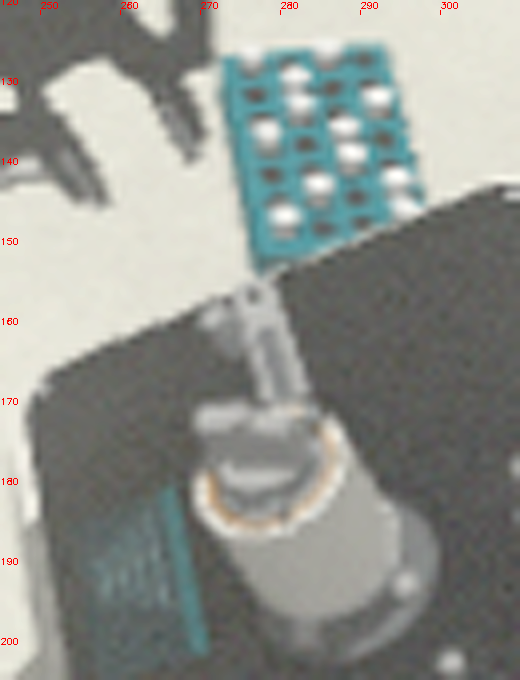

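```bash
python3 - <<'E'
from h import *
pc,r,o=cur(); X,Y,Z=r.as_matrix().T
for t in(-.02,-.01,0,.01,.02):
    print(t,[proj('side',pc+X*t+Y*s*.017)[0].round(1) for s in(1,-1)],[proj('top',pc+X*t+Y*s*.017)[0].round(1) for s in(1,-1)])
p=np.load('lab.npy')
for h in(.107,.118): 
  for sp in (0,.05): print(h,sp,[proj(n,deck(p,[(.021*k*np.cos(sp-.6),.021*k*np.sin(sp-.6),h) for k in(1,0,-1)])).round(1).tolist() for n in('top','side')])
E
```

```text
-0.02 [array([266.3, 136.2]), array([256.7, 141. ])] [array([220.7, 148.3]), array([222.1, 161.3])]
-0.01 [array([267.6, 138.2]), array([258. , 142.9])] [array([221.1, 147.3]), array([222.5, 160.1])]
0 [array([268.8, 140.1]), array([259.2, 144.9])] [array([221.6, 146.3]), array([222.9, 159. ])]
0.01 [array([270. , 142.1]), array([260.5, 146.8])] [array([222. , 145.3]), array([223.3, 158. ])]
0.02 [array([271.2, 144. ]), array([261.8, 148.7])] [array([222.4, 144.4]), array([223.7, 156.9])]
0.107 0 [[[265.3, 141.1], [260.8, 147.4], [256.3, 153.6]], [[281.8, 174.6], [276.0, 173.8], [270.2, 173.0]]]
0.107 0.05 [[[265.0, 140.9], [260.8, 147.4], [256.7, 153.8]], [[281.9, 174.3], [276.0, 173.8], [270.1, 173.3]]]
0.118 0 [[[265.3, 142.1], [260.7, 148.4], [256.2, 154.7]], [[280.5, 172.6], [274.7, 171.8], [268.9, 171.0]]]
0.118 0.05 [[[265.0, 141.9], [260.7, 148.4], [256.5, 154.9]], [[280.6, 172.3], [274.7, 171.8], [268.8, 171.3]]]
```

```bash
cat >> h.py <<'E'
def axis_goal(h,bear,lat=(0,0)):
    """TCP on spindle axis at height h, tool y at bearing bear"""
    p=np.load('lab.npy'); O,_,_,n=spin_frame(p,0)
    y=spin_frame(p,bear)[1]
    return O+n*h,tool(-n,y)
E
python3 - <<'E'
from h import *
P,Rt=axis_goal(.19,1.05); print(P); delta(P,Rt)
E
```

```text
[ 0.5472 -0.0102  0.2936]
shift cm [-3.49 -0.43  9.82] rotvec [-0.971 -0.002 -0.008] |d| 10.43 ang 0.971
```

Request:
step_arm:
  targets:
    - [[-3.5,0,1,-0.13,0,0,0.7],[-3.5,-0.2,3,-0.27,0,0,0.7],[-3.5,-0.4,6,-0.4,0,0,0.7],[-3.5,-0.4,9,-0.54,0,0,0.7],[-3.5,-0.43,9.8,-0.68,0,0,0.7],[-3.5,-0.43,9.8,-0.82,0,0,0.7],[-3.5,-0.43,9.8,-0.97,0,-0.008,0.7],[-3.5,-0.43,9.8,-0.97,0,-0.008,0.7],[-3.5,-0.43,9.8,-0.97,0,-0.008,0.7]]

```text
clock: 21.8
position: [0.547, -0.01, 0.2935]
tool_rot: [0.528, 1.153, -0.048]
force: [-0.2, -0.1, -0.7]
grip_width: 0.0598
```

```bash
python3 look.py 19 230,90,330,200,6 200,100,310,190,7; python3 - <<'E'
from h import *
P,Rt=axis_goal(.098,1.05); delta(P,Rt)
E
```

```text
t 21.9 p [ 0.547  -0.0099  0.2935] x [ 0.4056 -0.0193 -0.9138] y [0.5013 0.8407 0.2048] F [-0.4 -0.2 -0.2] M [ 0.01  0.4  -0.01] w 0.0596
q [-0.1455  0.1199  0.0101  2.071   0.1414  0.5432  0.7529]
shift cm [ 9.2  -0.02  0.04] rotvec [-0.004 -0.001 -0.001] |d| 9.2 ang 0.005
```

View pics/s19.png

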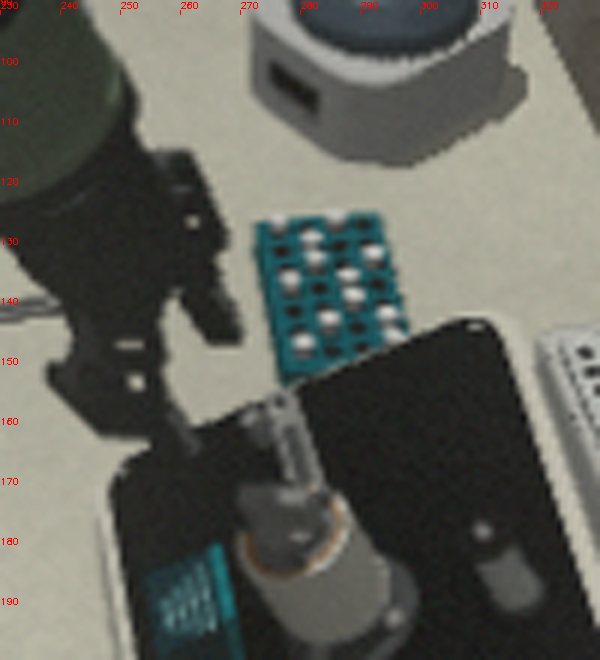

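View pics/t19.png

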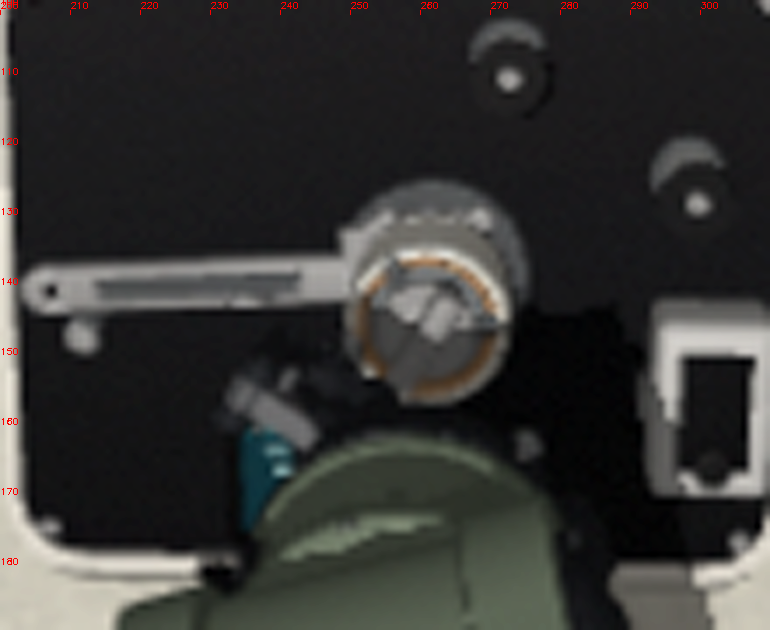

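```bash
python3 - <<'E'
from h import *
pc,r,o=cur(); X,Y,Z=r.as_matrix().T
for t in(-.02,-.01,0,.01):
    print(t,[proj('side',pc+X*t+Y*s*.03)[0].round(1) for s in(1,-1)])
E
```

```text
-0.02 [array([266.2, 145.6]), array([259.5, 162.3])]
-0.01 [array([267.5, 147.7]), array([260.9, 164.3])]
0 [array([268.8, 149.8]), array([262.2, 166.3])]
0.01 [array([270. , 151.8]), array([263.6, 168.2])]
```

Request:
step_arm:
  targets:
    - [[4,0,0,0,0,0,0.7],[7.5,0,0,0,0,0,0.7],[8.6,0,0,0,0,0,0.7],[8.6,0,0,0,0,0,0.7]]

```text
clock: 22.3
position: [0.5815, -0.0115, 0.2137]
tool_rot: [0.528, 1.155, -0.049]
force: [0.5, 0.6, 0.5]
grip_width: 0.0596
```

```bash
python3 look.py 20 240,120,320,210,8 220,110,300,190,7
```

```text
t 22.4 p [ 0.5819 -0.0115  0.216 ] x [ 0.4062 -0.0193 -0.9136] y [0.5018 0.8403 0.2054] F [-0.  -0.4  0.5] M [-0.04  0.46  0.02] w 0.0597
q [-0.1458  0.2876  0.0287  2.0924  0.1734  0.3531  0.7236]
```

View pics/s20.png

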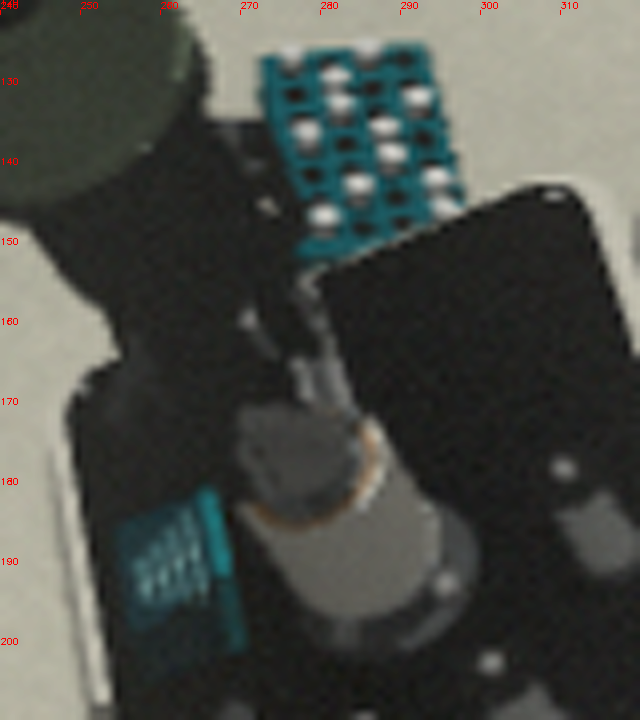

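Request:
step_arm:
  targets:
    - [[0.5,0,0,0,0,0,0.5],[0.5,0,0,0,0,0,0.3],[0.5,0,0,0,0,0,0.1],[0.5,0,0,0,0,0,0.05],[0.5,0,0,0,0,0,0.05],[0.5,0,0,0,0,0,0.05],[0.5,0,0,0,0,0,0.05]]
  grip_force: 40

```text
clock: 23.1
position: [0.5843, -0.0113, 0.2123]
tool_rot: [0.531, 1.151, -0.046]
force: [-3.3, 2.0, 7.4]
grip_width: 0.0106
```

```bash
python3 look.py 21 240,120,320,210,8 220,110,300,190,7
```

```text
t 23.2 p [ 0.5843 -0.0113  0.2122] x [ 0.4074 -0.0188 -0.913 ] y [0.5012 0.8404 0.2064] F [-3.3  1.9  6.9] M [0.37 0.43 0.18] w 0.0101
q [-0.1464  0.2967  0.0299  2.0921  0.175   0.3429  0.7219]
```

View pics/s21.png

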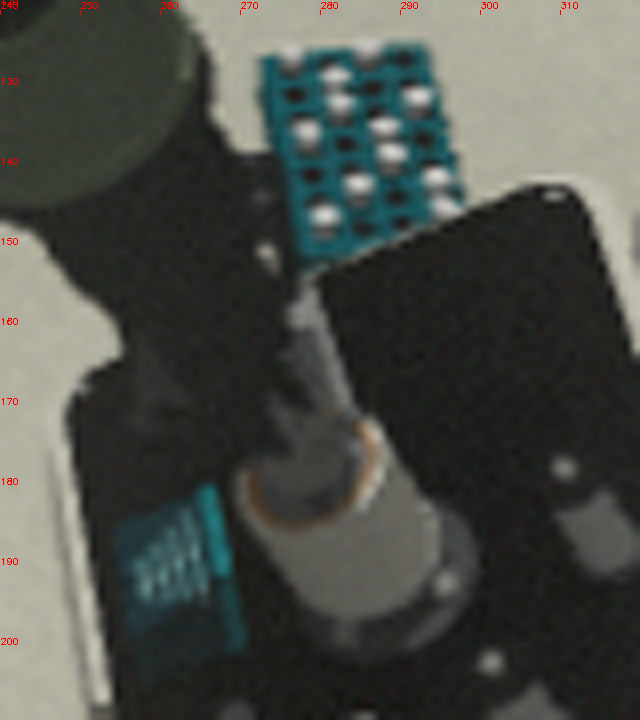

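View pics/t21.png

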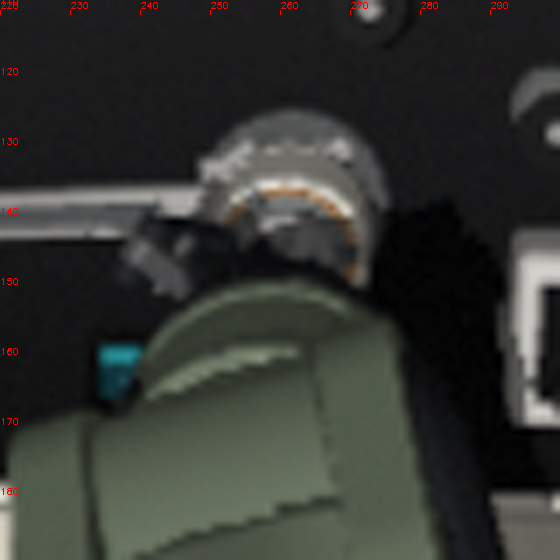

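Request:
step_arm:
  targets:
    - [[0,0,0,-0.1,0,0,0.05],[0,0,0,-0.2,0,0,0.05],[0,0,0,-0.3,0,0,0.05],[0,0,0,-0.4,0,0,0.05],[0,0,0,-0.5,0,0,0.05],[0,0,0,-0.6,0,0,0.05],[0,0,0,-0.6,0,0,0.05]]
  grip_force: 60

```text
clock: 23.9
position: [0.5844, -0.0104, 0.2125]
tool_rot: [-0.071, 1.15, -0.043]
force: [1.2, 4.9, -1.9]
grip_width: 0.0098
```

```bash
python3 look.py 22 240,120,320,210,8 190,110,300,190,7; python3 - <<'E'
from h import *
pc,r,o=cur(); print('torque about n',-np.array(o['moment'])@r.as_matrix()[:,0])
E
```

```text
t 24.0 p [ 0.5844 -0.0104  0.2126] x [ 0.4081 -0.0177 -0.9128] y [-0.0185  0.9994 -0.0276] F [ 2.3  4.4 -1.5] M [1.01 0.39 0.44] w 0.0098
q [-0.016   0.2984 -0.1293  2.0857  0.314   0.3601  1.1915]
torque about n -0.005281792293911846
```

View pics/s22.png

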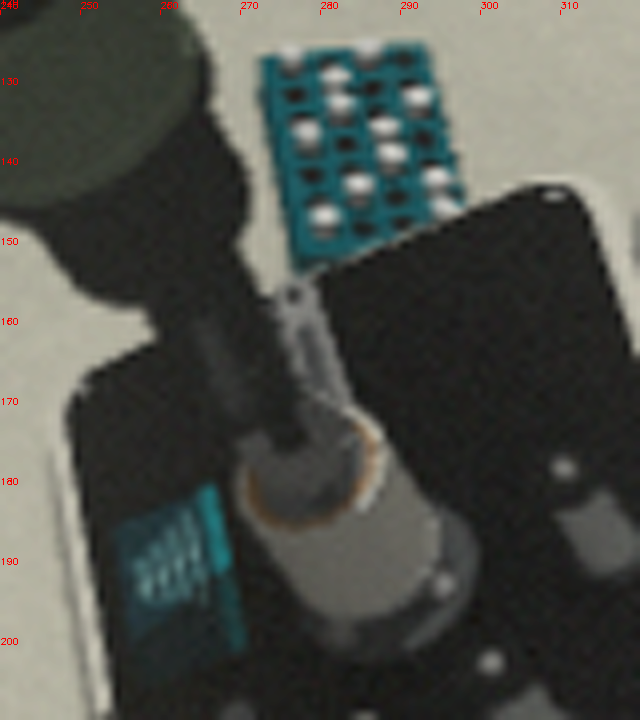

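View pics/t22.png

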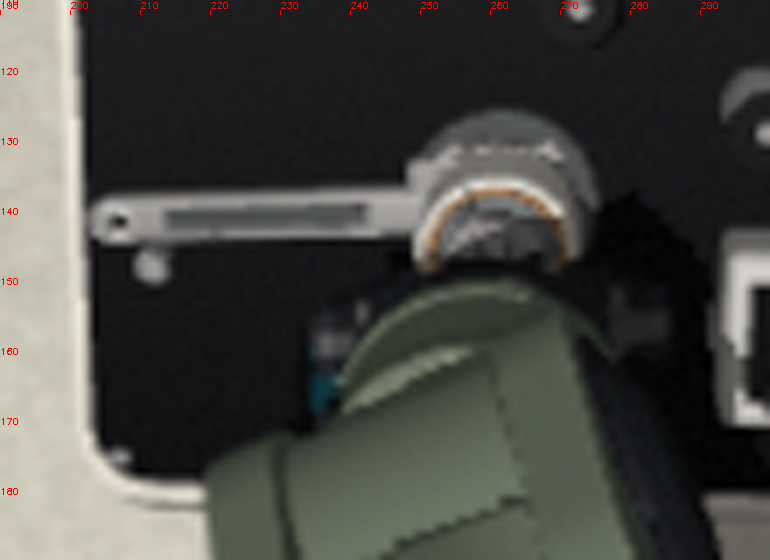

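Request:
step_arm:
  targets:
    - [[0,0,0,-0.1,0,0,0.05],[0,0,0,-0.2,0,0,0.05],[0,0,0,-0.3,0,0,0.05],[0,0,0,-0.4,0,0,0.05],[0,0,0,-0.5,0,0,0.05],[0,0,0,-0.5,0,0,0.05]]

```text
clock: 24.6
position: [0.5843, -0.0097, 0.2125]
tool_rot: [-0.57, 1.15, -0.041]
force: [1.4, 6.3, -5.2]
grip_width: 0.0097
```

```bash
cat > tq.py <<'E'
from h import *
st()
pc,r,o=cur(); X=r.as_matrix()[:,0]; M=np.array(o['moment']); print('torque about n',-M@X, 'bearing y',)
p=np.load('lab.npy');O,xf,yf,n=spin_frame(p,0); y=r.as_matrix()[:,1]; print(np.arctan2(y@yf,y@xf),'off axis',(pc-O)@xf,(pc-O)@yf,(pc-O)@n)
E
python3 tq.py
```

```text
t 24.6 p [ 0.5843 -0.0097  0.2125] x [ 0.4079 -0.0167 -0.9129] y [-0.4577  0.8614 -0.2203] F [ 1.4  6.3 -5.2] M [1.22 0.6  0.55] w 0.0097
q [ 0.0909  0.3047 -0.2599  2.0809  0.4193  0.379   1.5979]
torque about n 0.012700293517118733 bearing y
2.150086446612102 off axis 0.0008130634840967447 0.002426700856972019 0.10084280053907506
```

Request:
step_arm:
  targets:
    - [[0,0,0,-0.06,0,0,0.05],[0,0,0,-0.12,0,0,0.05],[0,0,0,-0.12,0,0,0.05]]

```text
clock: 24.9
position: [0.5842, -0.0094, 0.2124]
tool_rot: [-0.69, 1.15, -0.04]
force: [2.0, 3.7, -5.3]
grip_width: 0.0098
```

```bash
python3 tq.py
```

```text
t 24.9 p [ 0.5842 -0.0094  0.2124] x [ 0.4078 -0.0163 -0.9129] y [-0.55    0.7937 -0.2599] F [ 2.   3.7 -5.3] M [0.76 0.52 0.3 ] w 0.0098
q [ 0.1161  0.3067 -0.2908  2.0798  0.4429  0.384   1.6972]
torque about n -0.030572482158435912 bearing y
2.2712355007452354 off axis 0.0006867056746770975 0.0026670401951424502 0.10085799233404423
```

Request:
step_arm:
  targets:
    - [[0,0,0,-0.05,0,0,0.05],[0,0,0,-0.1,0,0,0.05],[0,0,0,-0.1,0,0,0.05]]

```text
clock: 25.2
position: [0.5841, -0.0093, 0.2124]
tool_rot: [-0.788, 1.15, -0.039]
force: [2.5, 3.6, -5.8]
grip_width: 0.0101
```

```bash
python3 tq.py; python3 look.py 23 240,120,320,210,8 190,110,300,190,7
```

```text
t 25.2 p [ 0.5841 -0.0093  0.2124] x [ 0.4078 -0.016  -0.913 ] y [-0.6193  0.7298 -0.2894] F [ 2.5  3.6 -5.8] M [ 0.89  0.53 -0.14] w 0.0101
q [ 0.1366  0.3086 -0.3159  2.0789  0.4618  0.3883  1.7787]
torque about n -0.47959188175174483 bearing y
2.3700340667772 off axis 0.0006147670726545227 0.0028278312395911176 0.1008546921127934
t 25.3 p [ 0.5841 -0.0093  0.2124] x [ 0.4077 -0.0161 -0.913 ] y [-0.6183  0.7309 -0.289 ] F [ 1.4  2.9 -5.2] M [ 0.78  0.56 -0.13] w 0.0098
q [ 0.1361  0.3086 -0.3154  2.0789  0.4616  0.3882  1.7773]
```

View pics/s23.png

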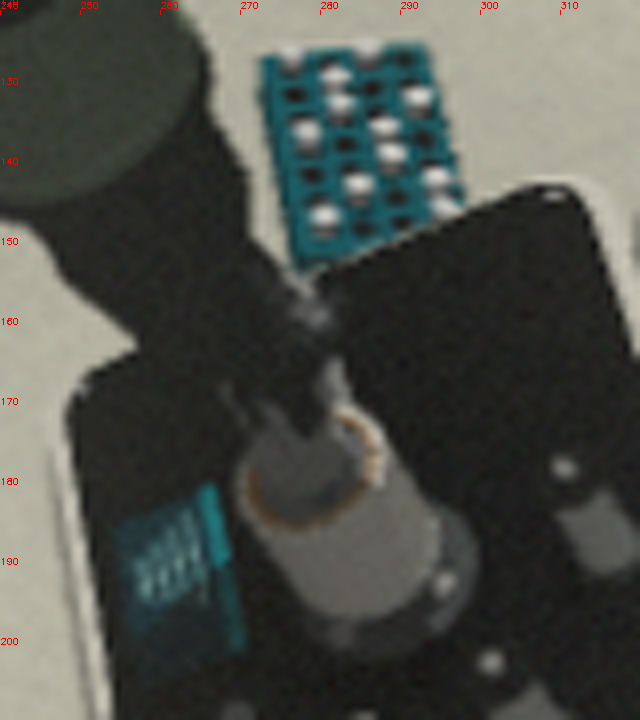

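View pics/t23.png

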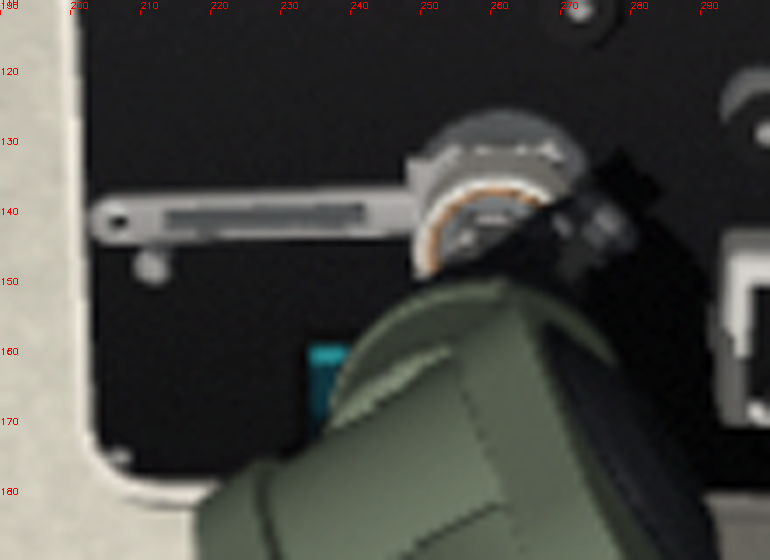

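Request:
step_arm:
  targets:
    - [[0,0,0,0,0,0,0.4],[0,0,0,0,0,0,0.5],[0,0,0,0,0,0,0.6],[-2,0,0,0,0,0,0.8],[-6,0,0,0,0,0,1],[-10,0,0,0,0,0,1],[-10,0,0,0,0,0,1]]

```text
clock: 26.0
position: [0.5437, -0.0075, 0.3085]
tool_rot: [-0.788, 1.144, -0.041]
force: [0.8, 0.1, 0.2]
grip_width: 0.0854
```

```bash
python3 tq.py; python3 look.py 24 240,120,320,210,8 190,110,300,190,7; python3 - <<'E'
from h import *
t=cv2.imread('pics/top24.png')[:,:,::-1]; s=cv2.imread('pics/side24.png')[:,:,::-1]
g=lambda a:(255*(a/255.)**.55).astype(np.uint8)
crop(g(t),235,125,285,165,14,'pics/t24c.png'); crop(g(s),255,155,310,205,12,'pics/s24c.png')
E
```

```text
t 26.0 p [ 0.5437 -0.0075  0.3085] x [ 0.4136 -0.0168 -0.9103] y [-0.616   0.731  -0.2934] F [0.8 0.1 0.2] M [ 0.02  0.43 -0.02] w 0.0854
q [ 0.2652  0.1133 -0.4408  2.0454  0.24    0.5867  1.9823]
torque about n -0.018577609990747684 bearing y
2.3681342850013016 off axis 0.002759223016935859 0.002490343275258232 0.20508744131851378
t 26.1 p [ 0.5435 -0.0081  0.3047] x [ 0.4096 -0.0169 -0.9121] y [-0.6169  0.7314 -0.2906] F [-0.5  0.9  0.1] M [-0.02  0.48 -0.01] w 0.0852
q [ 0.2632  0.1192 -0.4386  2.0479  0.2438  0.5833  1.9789]
```

View pics/s24c.png

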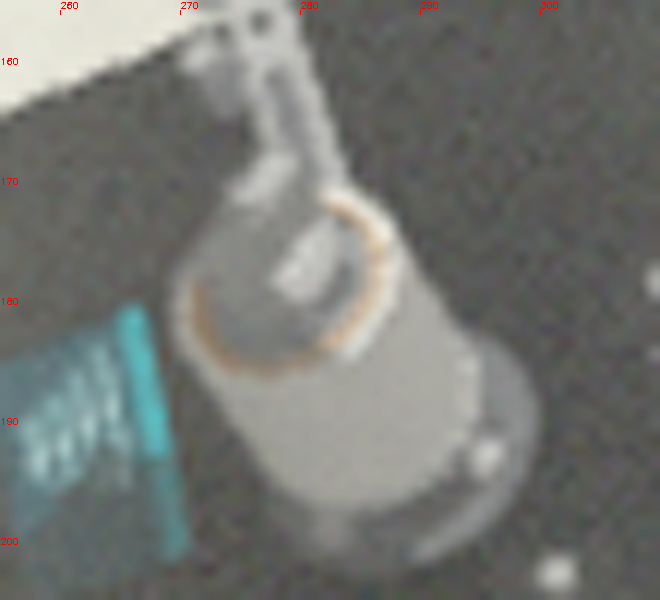

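View pics/t24c.png

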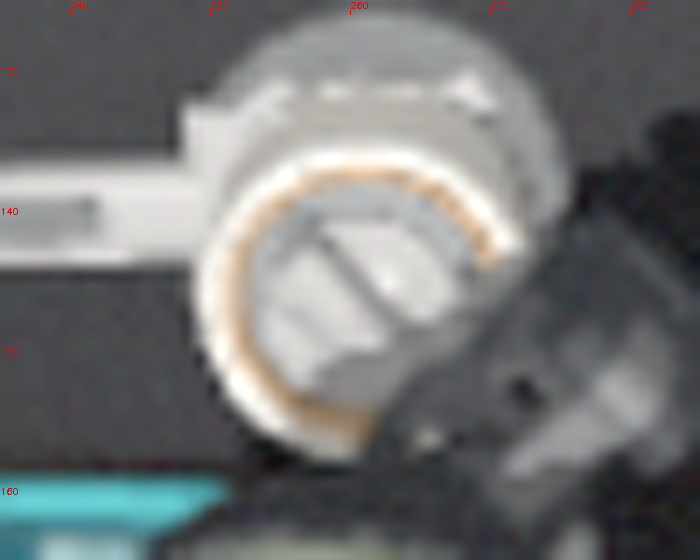

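```bash
python3 - <<'E'
from h import *
P,Rt=axis_goal(.2,1.1); delta(P,Rt)
E
```

```text
shift cm [ 0.17 -0.06 -0.21] rotvec [ 1.268  0.004 -0.004] |d| 0.27 ang 1.268
```

Request:
step_arm:
  targets:
    - [[0.17,0,-0.2,0.14,0,0,1],[0.17,0,-0.2,0.28,0,0,1],[0.17,0,-0.2,0.42,0,0,1],[0.17,0,-0.2,0.56,0,0,1],[0.17,0,-0.2,0.7,0,0,1],[0.17,0,-0.2,0.84,0,0,1],[0.17,0,-0.2,0.98,0,0,1],[0.17,0,-0.2,1.12,0,0,1],[0.17,-0.06,-0.2,1.26,0,0,1],[0.17,-0.06,-0.2,1.26,0,0,1]]

```text
clock: 27.1
position: [0.5431, -0.01, 0.3015]
tool_rot: [0.474, 1.15, -0.042]
force: [-0.5, 0.2, -0.1]
grip_width: 0.0855
```

```bash
python3 - <<'E'
from h import *
st();P,Rt=axis_goal(.09,1.1); delta(P,Rt)
E
```

```text
t 27.1 p [ 0.5431 -0.01    0.3015] x [ 0.408  -0.017  -0.9128] y [0.4537 0.8714 0.1865] F [-0.5  0.2 -0.1] M [0.05 0.4  0.01] w 0.0855
q [ 0.1253  0.1133 -0.2838  2.058   0.2042  0.5698  0.755 ]
shift cm [10.89 -0.03  0.05] rotvec [ 0.005 -0.    -0.004] |d| 10.89 ang 0.007
```

Request:
step_arm:
  targets:
    - [[4,0,0,0,0,0,1],[8,0,0,0,0,0,1],[10.9,0,0.05,0,0,-0.004,1],[10.9,0,0.05,0,0,-0.004,1]]

```text
clock: 27.5
position: [0.5871, -0.0118, 0.1979]
tool_rot: [0.461, 1.158, -0.051]
force: [-0.2, -0.5, 1.6]
grip_width: 0.0851
```

```bash
python3 look.py 25 230,120,320,210,7 220,110,310,190,7; python3 - <<'E'
from h import *
P,Rt=axis_goal(.054,1.1); delta(P,Rt)
E
```

```text
t 27.6 p [ 0.5875 -0.0117  0.2018] x [ 0.4047 -0.0203 -0.9142] y [0.453  0.8729 0.1812] F [ 0.2  0.5 -0.1] M [ 0.03  0.41 -0.03] w 0.0854
q [ 0.04    0.3237 -0.1964  2.0835  0.4025  0.3538  0.5723]
shift cm [ 3.58 -0.03  0.07] rotvec [ 0.008 -0.002  0.   ] |d| 3.58 ang 0.008
```

View pics/s25.png

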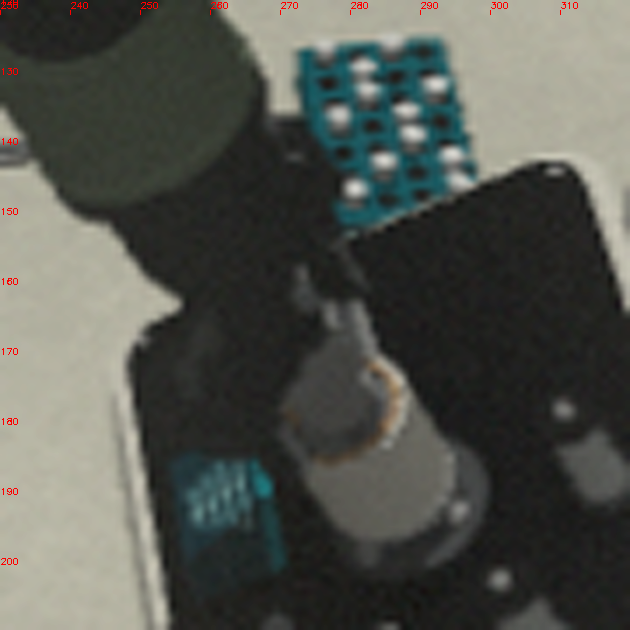

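View pics/t25.png

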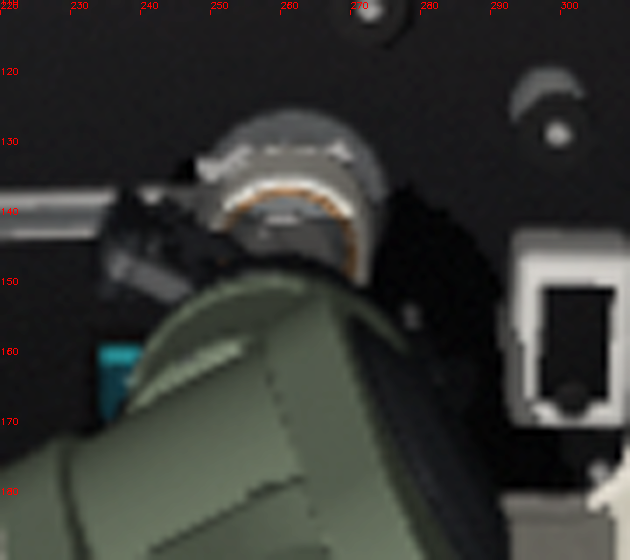

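Clear so far, with both fingers straddling the roll. I'll go down to h≈0.054 in small rows and then grip.

Request:
step_arm:
  targets:
    - [[1.2,0,0.05,0,0,0,1],[2.4,0,0.07,0,0,0,1],[3.2,0,0.07,0,0,0,1],[3.5,0,0.07,0,0,0,1],[3.5,0,0.07,0,0,0,1]]
  grip_force: 30

```text
clock: 28.1
position: [0.6022, -0.0127, 0.1697]
tool_rot: [0.463, 1.154, -0.05]
force: [-0.3, -0.3, -0.1]
grip_width: 0.0852
```

Request:
step_arm:
  targets:
    - [[0,0,0,0,0,0,0.85],[0,0,0,0,0,0,0.7],[0,0,0,0,0,0,0.6],[0,0,0,0,0,0,0.55],[0,0,0,0,0,0,0.5]]

```text
clock: 28.6
position: [0.6023, -0.0127, 0.1702]
tool_rot: [0.463, 1.154, -0.05]
force: [-3.8, 0.5, 5.0]
grip_width: 0.064
```

```bash
python3 tq.py;python3 look.py 26 230,120,320,210,7 220,110,310,190,7
```

```text
t 28.6 p [ 0.6023 -0.0127  0.1702] x [ 0.4048 -0.0203 -0.9142] y [0.4527 0.8731 0.1811] F [-3.8  0.5  5. ] M [0.14 0.56 0.04] w 0.064
q [-0.0004  0.3943 -0.1439  2.0792  0.4552  0.2863  0.5228]
torque about n -0.007904491320757415 bearing y
1.1086095903507789 off axis 0.0001998788250069904 0.0003568493641318792 0.05481314395186722
t 28.7 p [ 0.6023 -0.0127  0.1702] x [ 0.4048 -0.0202 -0.9142] y [0.4527 0.8731 0.1812] F [-3.6  0.6  5.8] M [0.05 0.63 0.05] w 0.0635
q [-0.0004  0.3943 -0.1439  2.0792  0.4552  0.2862  0.5228]
```

View pics/s26.png

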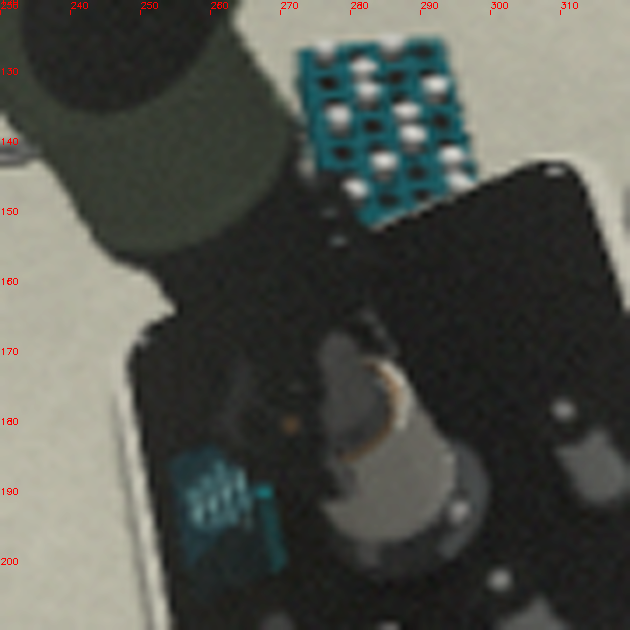

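Request:
step_arm:
  targets:
    - [[-1,0,0,0,0,0,0.5],[-2.5,0,0,0,0,0,0.5],[-4,0,0,0,0,0,0.5],[-4,0,0,0,0,0,0.5]]
  grip_force: 40

```text
clock: 29.1
position: [0.5861, -0.012, 0.209]
tool_rot: [0.464, 1.151, -0.05]
force: [0.1, -0.9, -0.7]
grip_width: 0.063
```

```bash
python3 tq.py;python3 look.py 27 230,120,320,210,7 190,110,310,190,6
```

```text
t 29.1 p [ 0.5861 -0.012   0.209 ] x [ 0.4071 -0.0203 -0.9132] y [0.4525 0.8729 0.1823] F [ 0.1 -0.9 -0.7] M [0.03 0.54 0.01] w 0.063
q [ 0.0527  0.3103 -0.2108  2.0813  0.3959  0.3672  0.5797]
torque about n 0.005857845300237205 bearing y
1.1082635525565723 off axis 0.0011980186334726384 0.00021209315490784103 0.09684273232390404
t 29.2 p [ 0.5861 -0.0122  0.2071] x [ 0.4055 -0.0205 -0.9139] y [0.453  0.8728 0.1815] F [ 0.3  0.2 -2.1] M [0.06 0.61 0.  ] w 0.0633
q [ 0.0515  0.3136 -0.2091  2.0817  0.3974  0.3653  0.5783]
```

View pics/s27.png

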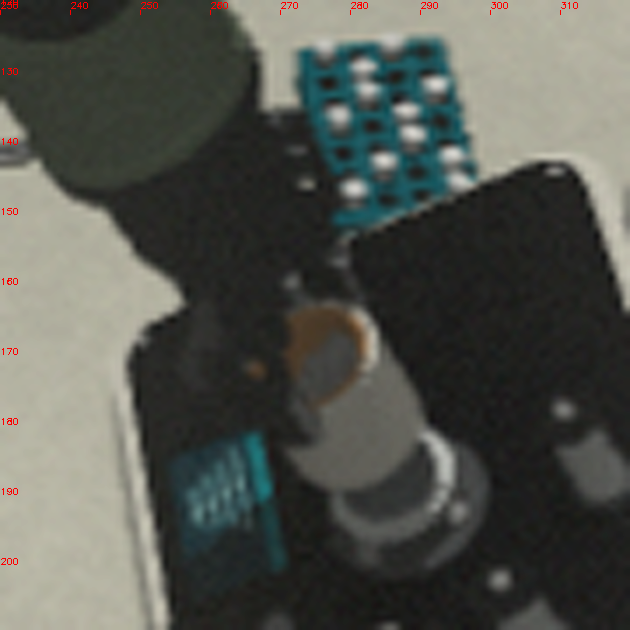

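Request:
step_arm:
  targets:
    - [[-1.5,0,0,0,0,0,0.5],[-3,0,0,0,0,0,0.5],[-4.5,0,0,0,0,0,0.5],[-6,0,0,0,0,0,0.5],[-7.5,0,0,0,0,0,0.5],[-8.5,0,0,0,0,0,0.5],[-9.5,0,0,0,0,0,0.5],[-9.5,0,0,0,0,0,0.5]]

```text
clock: 30.0
position: [0.5477, -0.0103, 0.2948]
tool_rot: [0.463, 1.152, -0.051]
force: [1.1, -0.4, -1.1]
grip_width: 0.0632
```

```bash
python3 tq.py;python3 look.py 28 210,100,330,210,6 190,110,310,190,6
```

```text
t 30.0 p [ 0.5477 -0.0103  0.2948] x [ 0.4065 -0.0206 -0.9134] y [0.453  0.8728 0.1819] F [ 1.1 -0.4 -1.1] M [0.02 0.6  0.03] w 0.0632
q [ 0.1387  0.1314 -0.3026  2.0562  0.2305  0.5595  0.7326]
torque about n 0.028512281788594124 bearing y
1.1079501823004863 off axis 0.000951237317455443 -2.2320840498238214e-05 0.19086935972194685
t 30.1 p [ 0.5476 -0.0103  0.2936] x [ 0.4053 -0.0206 -0.914 ] y [0.4532 0.8728 0.1813] F [-0.7  0.1 -1.9] M [ 0.03  0.51 -0.06] w 0.0632
q [ 0.1383  0.1332 -0.3023  2.0569  0.2314  0.5584  0.7318]
```

View pics/s28.png

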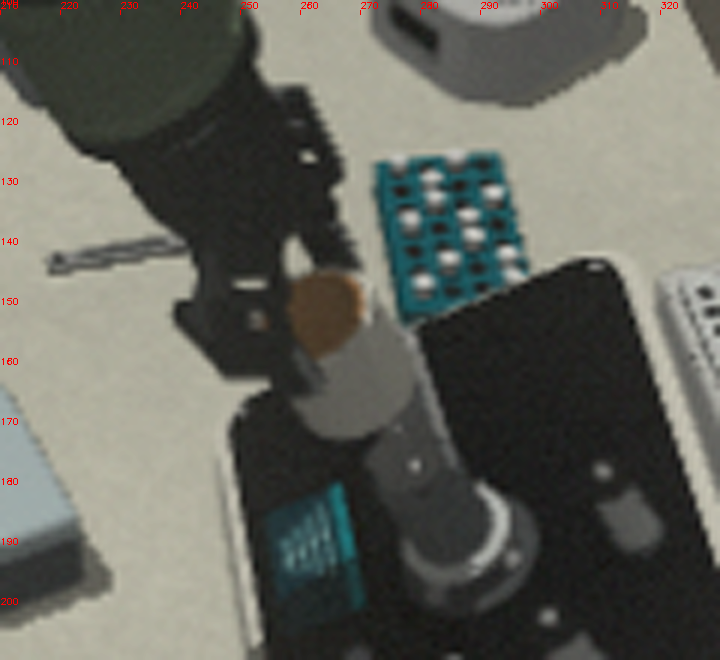

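View pics/t28.png

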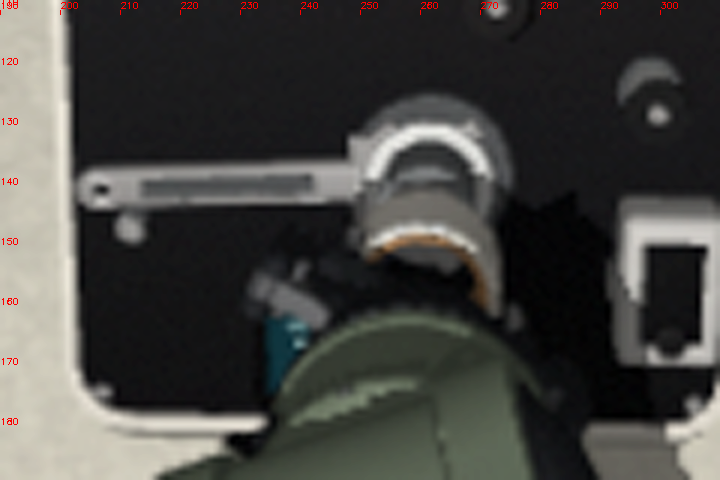

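```bash
python3 - <<'E'
from h import *
t=cv2.imread('pics/top28.png')[:,:,::-1]; s=cv2.imread('pics/side28.png')[:,:,::-1]
crop(t,345,145,425,225,7,'pics/t28d.png')
E
```

```text
(no output)
```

View pics/t28d.png

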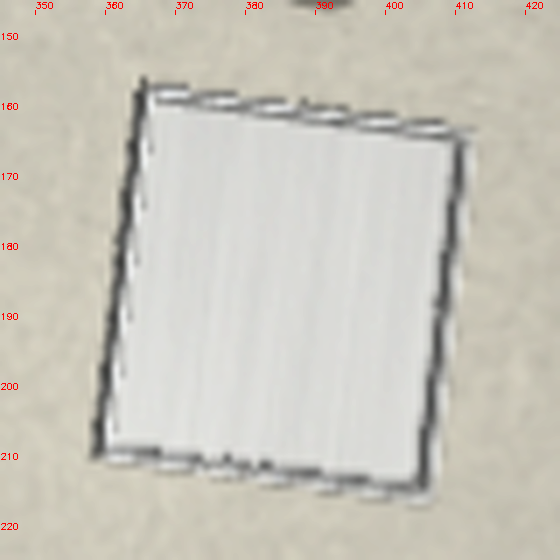

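View pics/side28.png

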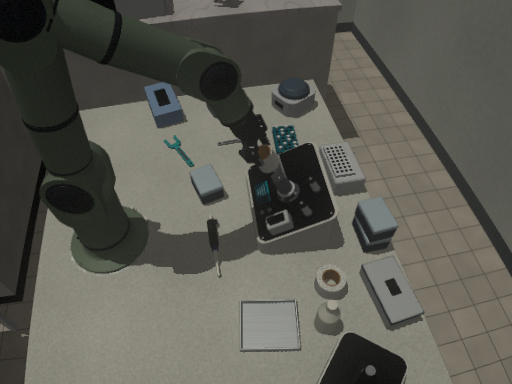

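```bash
python3 - <<'E'
from h import *
c=[onz('top',uv,.022) for uv in [(364.5,157.5),(410,163.5),(405,215),(358.5,210)]]
print(np.array(c),np.mean(c,0))
P=np.mean(c,0); pc,r,o=cur()
y=r.as_matrix()[:,1]
for rot in(0,.3,-.3,-.6):
    yy=R.from_euler('z',rot).apply([y[0],y[1],0]); print(rot); delta([P[0],P[1],.2],tool([0,0,-1],yy))
E
```

```text
[[ 0.5708 -0.3371  0.022 ]
 [ 0.547  -0.4798  0.022 ]
 [ 0.3854 -0.4553  0.022 ]
 [ 0.4057 -0.3104  0.022 ]] [ 0.4772 -0.3957  0.022 ]
0
shift cm [  6.5  -38.52   9.81] rotvec [-0.034  0.377 -0.18 ] |d| 40.28 ang 0.419
0.3
shift cm [  6.5  -38.52   9.81] rotvec [-0.33   0.402 -0.122] |d| 40.28 ang 0.534
-0.3
shift cm [  6.5  -38.52   9.81] rotvec [ 0.261  0.347 -0.235] |d| 40.28 ang 0.494
-0.6
shift cm [  6.5  -38.52   9.81] rotvec [ 0.557  0.311 -0.287] |d| 40.28 ang 0.699
```

```bash
python3 - <<'E'
from h import *
pc,r,o=cur(); y=r.as_matrix()[:,1]
delta([.477,-.396,.26],tool([0,0,-1],[y[0],y[1],0]))
E
```

```text
shift cm [  1.   -37.47  11.98] rotvec [-0.034  0.377 -0.18 ] |d| 39.35 ang 0.419
```

Request:
step_arm:
  targets:
    - [[0,-3,1,0,0,0,0.5],[0,-7,2.2,0,0,0,0.5],[0.3,-11,3.5,0,0,0,0.5],[0.4,-15,4.8,0,0.05,-0.02,0.5],[0.5,-19,6,0,0.12,-0.06,0.5],[0.6,-23,7.4,-0.01,0.2,-0.1,0.5],[0.7,-27,8.6,-0.02,0.28,-0.14,0.5],[0.8,-31,10,-0.03,0.377,-0.18,0.5],[1,-35,11.2,-0.034,0.377,-0.18,0.5],[1,-37.5,12,-0.034,0.377,-0.18,0.5]]

```text
clock: 31.1
position: [0.4761, -0.3992, 0.2577]
tool_rot: [-2.824, 1.568, 2.978]
force: [-1.4, 1.4, -1.9]
grip_width: 0.0635
```

```bash
python3 look.py 29 200,220,340,370,5 320,120,440,230,6; python3 - <<'E'
from h import *
pc,r,o=cur(); y=r.as_matrix()[:,1]
delta([.477,-.396,.10],tool([0,0,-1],[y[0],y[1],0]))
E
```

```text
t 31.2 p [ 0.475  -0.4002  0.258 ] x [-0.0027 -0.0003 -1.    ] y [ 0.4655  0.8851 -0.0015] F [-0.9  0.2 -1.9] M [ 0.04  0.02 -0.02] w 0.0636
q [ 0.6819  0.484  -0.1149  1.5636  0.0619  1.0996  1.6384]
shift cm [15.8   0.49  0.02] rotvec [-0.    -0.002  0.002] |d| 15.81 ang 0.003
```

View pics/s29.png

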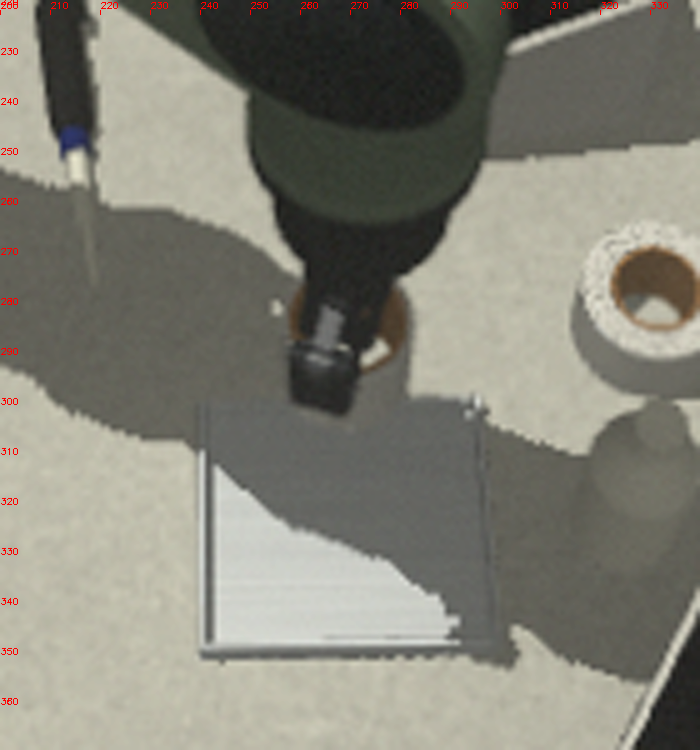

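View pics/t29.png

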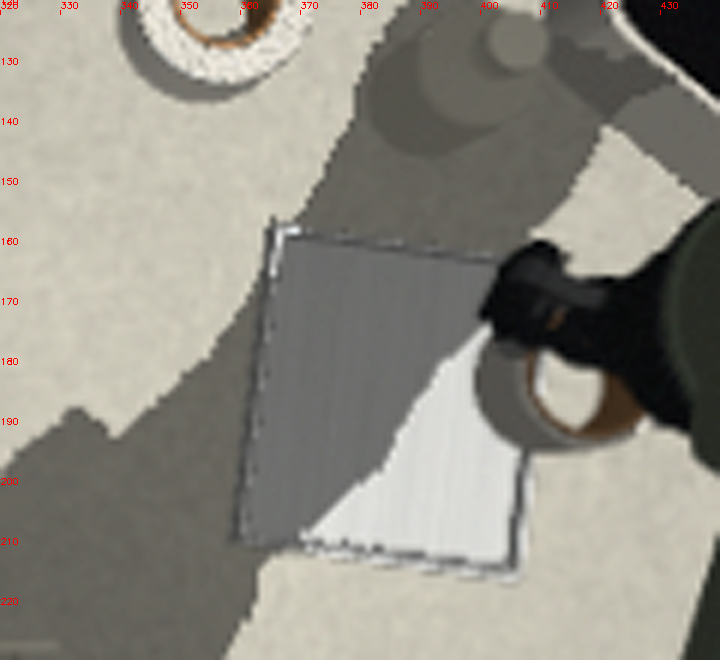

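Request:
step_arm:
  targets:
    - [[4,0.3,0,0,0,0,0.5],[8,0.5,0,0,0,0,0.5],[12,0.5,0,0,0,0,0.5],[15,0.5,0,0,0,0,0.5],[17,0.5,0,0,0,0,0.5],[17,0.5,0,0,0,0,0.5]]

```text
clock: 31.8
position: [0.4758, -0.394, 0.0847]
tool_rot: [-3.049, 1.563, 2.751]
force: [0.3, -0.0, -2.3]
grip_width: 0.0632
```

```bash
python3 look.py 30 200,220,340,370,5 340,140,440,230,7
```

```text
t 31.9 p [ 0.4772 -0.3954  0.0881] x [-0.0031  0.     -1.    ] y [ 0.4651  0.8853 -0.0014] F [ 0.6  0.4 -0.8] M [ 0.   -0.03  0.07] w 0.0634
q [ 0.6677  0.676  -0.1071  1.7129  0.0996  0.7605  1.5986]
```

View pics/s30.png

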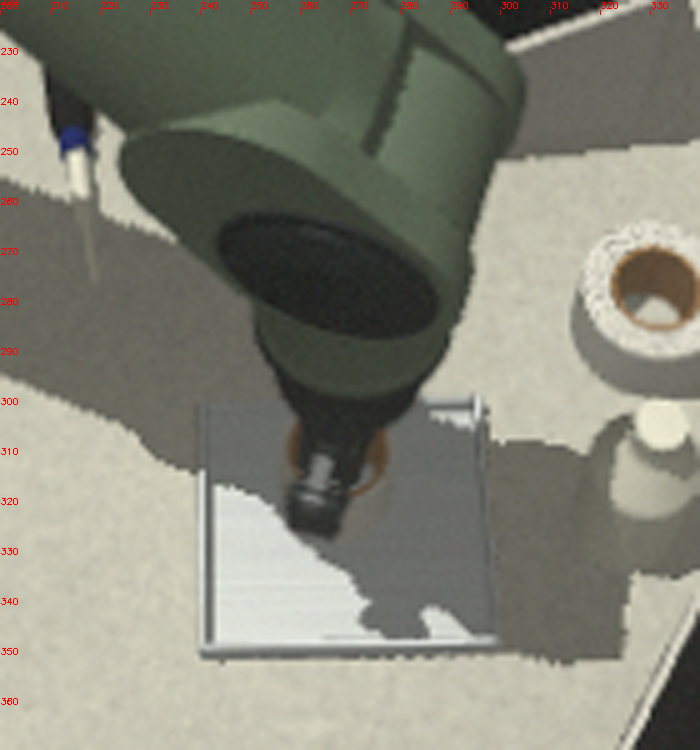

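View pics/t30.png

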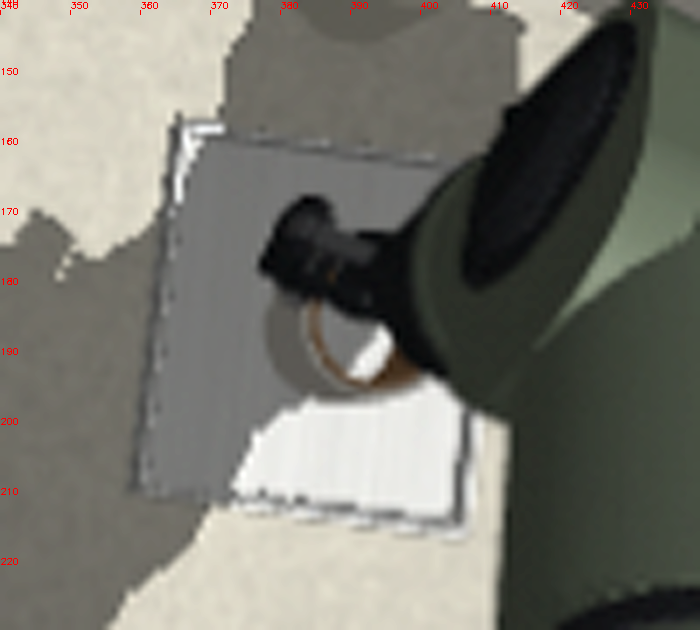

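Request:
step_arm:
  targets:
    - [[2,0,0,0,0,0,0.5],[4,0,0,0,0,0,0.5],[4.7,0,0,0,0,0,0.5],[4.7,0,0,0,0,0,0.5]]

```text
clock: 32.3
position: [0.4772, -0.3953, 0.0414]
tool_rot: [-2.671, 1.568, 3.128]
force: [-0.1, -0.2, -1.6]
grip_width: 0.0631
```

Request:
step_arm:
  targets:
    - [[0.2,0,0,0,0,0,0.5],[0.4,0,0,0,0,0,0.5],[0.4,0,0,0,0,0,0.5]]

```text
clock: 32.6
position: [0.4774, -0.3955, 0.0379]
tool_rot: [-2.517, 1.568, -3.001]
force: [-0.7, -0.6, -2.8]
grip_width: 0.0631
```

Request:
step_arm:
  targets:
    - [[0.1,0,0,0,0,0,0.5],[0.2,0,0,0,0,0,0.5],[0.2,0,0,0,0,0,0.5]]

```text
clock: 32.9
position: [0.4774, -0.3955, 0.0359]
tool_rot: [-2.51, 1.568, -2.994]
force: [1.1, -0.3, -1.1]
grip_width: 0.0635
```

Request:
step_arm:
  targets:
    - [[0.1,0,0,0,0,0,0.5],[0.2,0,0,0,0,0,0.5],[0.2,0,0,0,0,0,0.5]]

```text
clock: 33.2
position: [0.4778, -0.3958, 0.0353]
tool_rot: [-2.07, 1.569, -2.554]
force: [-5.4, 3.1, 22.4]
grip_width: 0.0631
```

Contact at 22 N, so the roll is standing on the tray floor. I'll back off the press slightly, release and retreat.

Request:
step_arm:
  targets:
    - [[-0.05,0,0,0,0,0,0.5],[-0.05,0,0,0,0,0,0.8],[-0.05,0,0,0,0,0,1],[-0.05,0,0,0,0,0,1],[-0.05,0,0,0,0,0,1]]

```text
clock: 33.7
position: [0.4777, -0.3958, 0.0356]
tool_rot: [-2.145, 1.569, -2.629]
force: [0.2, -0.2, -0.0]
grip_width: 0.0855
```

Request:
step_arm:
  targets:
    - [[-1,0,0,0,0,0,1],[-3,0,0,0,0,0,1],[-6,0,0,0,0,0,1],[-10,0,0,0,0,0,1],[-15,0,0,0,0,0,1],[-20,0,0,0,0,0,1],[-24,0,0,0,0,0,1],[-24,0,0,0,0,0,1]]

```text
clock: 34.5
position: [0.4797, -0.3968, 0.2823]
tool_rot: [-0.373, 1.563, -0.857]
force: [0.6, -0.5, -0.3]
grip_width: 0.0854
```

```bash
python3 - <<'E'
from h import *
st()
pc,r,o=cur(); delta([.40,-.12,.35],r)
E
```

```text
t 34.5 p [ 0.4797 -0.3968  0.2823] x [ 0.0054 -0.0062 -1.    ] y [ 0.4655  0.885  -0.003 ] F [ 0.6 -0.5 -0.3] M [ 0.    0.03 -0.02] w 0.0854
q [ 0.6747  0.4607 -0.1173  1.5377  0.0599  1.1387  1.6314]
shift cm [ -6.99  20.76 -19.89] rotvec [0. 0. 0.] |d| 29.59 ang 0.0
```

Request:
step_arm:
  targets:
    - [[-4,4,-4,0,0,0,1],[-7,8,-8,0,0,0,1],[-7,12,-12,0,0,0,1],[-7,16,-16,0,0,0,1],[-7,20,-19,0,0,0,1],[-7,20,-19,0,0,0,1]]

```text
clock: 35.1
position: [0.4031, -0.1288, 0.3509]
tool_rot: [-0.35, 1.562, -0.834]
force: [1.9, 1.3, -0.4]
grip_width: 0.0852
```

```bash
python3 look.py 31 200,220,340,370,5 190,90,320,190,6; python3 - <<'E'
from h import *
t=cv2.imread('pics/top31.png')[:,:,::-1]; s=cv2.imread('pics/side31.png')[:,:,::-1]
cv2.imwrite('pics/both31.png',np.hstack([t,s])[:,:,::-1]) if 0 else None
crop(s,240,130,350,250,6,'pics/s31c.png')
E
```

```text
t 35.2 p [ 0.4034 -0.1263  0.3514] x [ 0.0069 -0.0063 -1.    ] y [ 0.4604  0.8877 -0.0024] F [ 0.6 -1.6 -0.4] M [-0.07 -0.07  0.  ] w 0.0855
q [ 0.4129  0.0612 -0.2671  1.9012  0.0232  1.1737  1.2297]
```

View pics/top31.png

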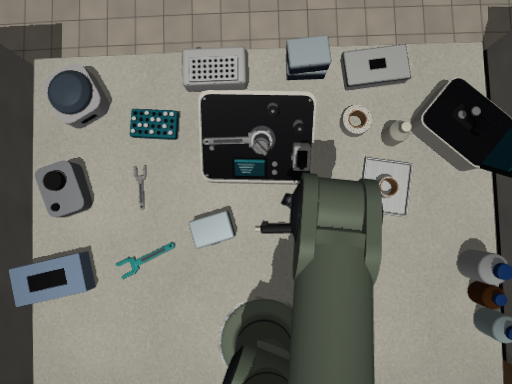

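View pics/s31.png

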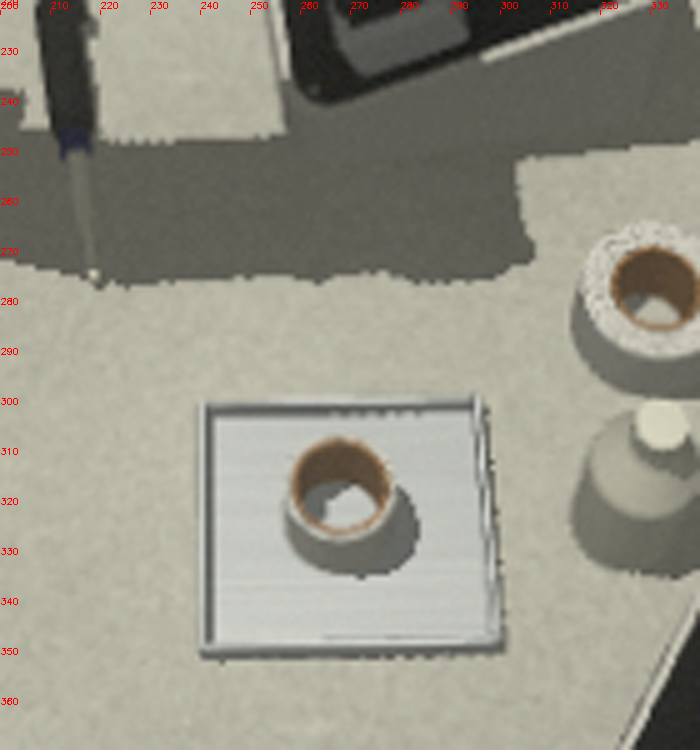

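View pics/s31c.png

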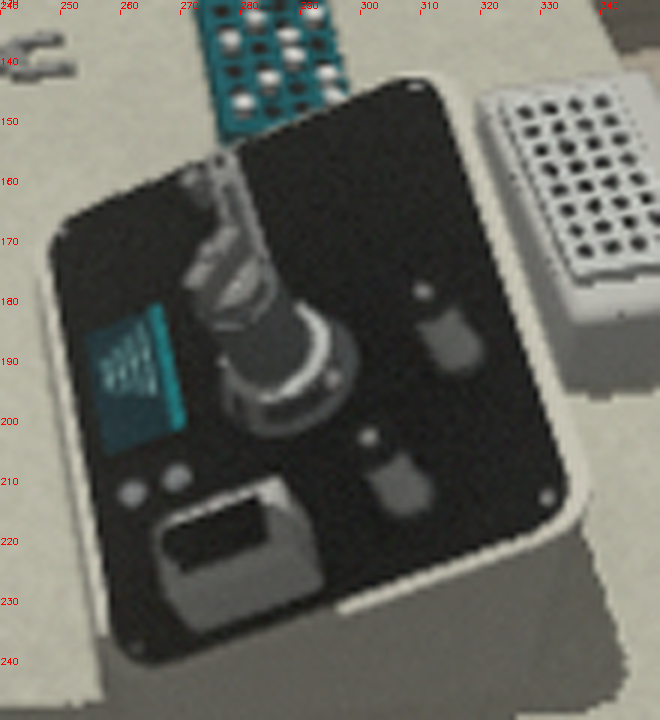

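View pics/t31.png

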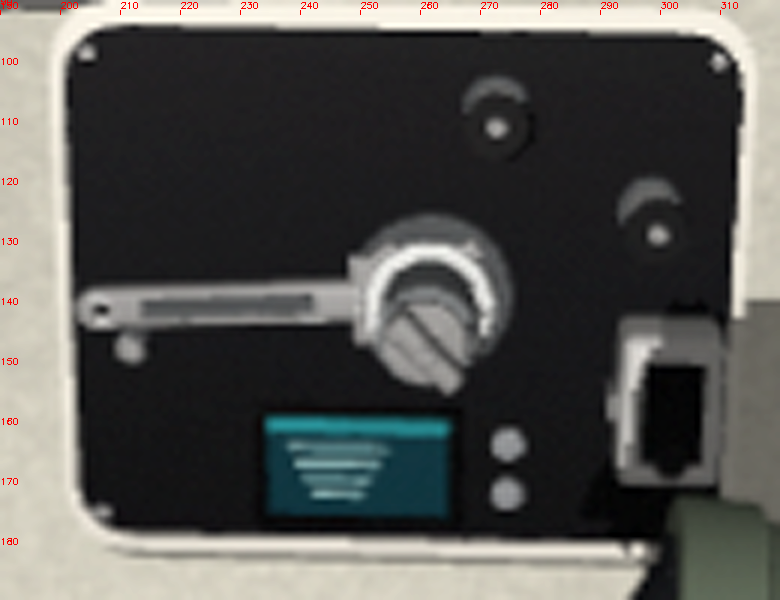

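```bash
python3 -c "
from h import *
st(); print(bot.job_done())"
```

```text
t 35.2 p [ 0.4034 -0.1263  0.3514] x [ 0.0069 -0.0063 -1.    ] y [ 0.4604  0.8877 -0.0024] F [ 0.6 -1.6 -0.4] M [-0.07 -0.07  0.  ] w 0.0855
q [ 0.4129  0.0612 -0.2671  1.9012  0.0232  1.1737  1.2297]
the job is handed in; nothing more can be done
None
```

The used-up roll is off the spindle and standing in the aluminium tray. The spanner is still on the flats with its handle lying against the rest stud. I handed the job in at 35.2 s of the 72 s allowed.

I slid the large spanner onto the flats until it stopped at about 12 N and swung it against the stud. I then turned the wing nut about 1.3 rad counterclockwise until the torque jumped at the open stop. The roll came up 135 mm along the spindle, and I set it down in the tray until it touched.

**Last pictures:**
- The roll stands upright near the middle of the tray.
- The spanner lies against the stud, and the wing has turned to about +0.7 rad from up-slope, as expected for the open stop.
- Before I lifted the roll, the jaw lips had sprung in. The small spanner, the turquoise look-alike and the other things I could see look unmoved. In the last top view the arm hid part of the pipette; the side crop showed its other end in place.

**What disagreed or went less well:**
- **Fingertip distance:** the fingertips stood about 20 to 30 mm farther back than `tcp_to_tips` says. It took me several closes above the spanner handle before it gripped, and I set grip heights by contact and pictures after that.
- **Force peak:** lowering the spanner onto the deck pressed up to about 55 N at the wrist. That is under the 120 N limit. I took this to be the spanner or fingertips on the deck, not the gripper's body, but the pictures could not confirm it.
- **Joint 6:** it came very close to its lower limit (0.1606 against 0.16) while the spanner was against the stud, but did not pass it in any reading.

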